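Level measure of nuts for the balance

ROBOT

A 6-joint arm with a two-finger parallel gripper is mounted at the origin on the work surface. World frame = base frame: x ahead of the robot, y to its left, z up, the work surface at z = 0. Lengths are in m, angles in rad, forces in N, time in s.
With the tool pointing down it reaches from about 0.375 to 0.975 m from the base axis. Payload 3.8 kg.
Tool frame: the origin (TCP) lies midway between the tips of the shut fingers; the grasp point (between the pads) lies 19 mm behind it; z points along the fingers, y is the direction in which the jaws open and shut (so a half turn about z gives the same grasp; the last joint's range is limited). The gripper opens to 85 mm and grips with 20 to 120 N. Pads are 22 mm wide; open, the fingers measure 114 mm over their backs; the gripper's body (76 mm by 85 mm) begins 54 mm behind the grasp point. The pads swing forward as they close: fully open they stand 13 mm farther back than shut.
Start: joints at [1.108, 0.264, 1.604, -0, 1.274, -0.037], TCP at [0.279, 0.615, 0.231] pointing down, gripper open.
Joint ranges: [-2.63, 2.63], [-0.94, 2.18], [0.31, 2.57], [-1.31, 4.45], [0, 2.66], [-2.55, 2.55]. Speed limits (rad/s): [2.57, 2.57, 3.14, 3.14, 3.14, 3.14].

INTERFACE

Orientations are given as a rotation vector (axis times angle).
In Python, from workcell import bot gives the robot as it stands.
- The arm moves only by the tool drive_tool, never from a script. Its argument "steps" is a list of rows, each a list of 2 entries, a list of its own where there are three numbers: the shift along the tool's x, y, z in mm, then the turn about the tool's z in degrees. In form: [[[dx, dy, dz], twist], ...]. A call has 1 to 8 rows; each row shifts and turns the commanded pose from where the row before left it, along the tool's axes as they then stand; what a row does not reach is not made up. A row lasts 1/12 s, in which the tool goes at most 41.7 mm and 7.16 degrees, less where a joint would pass 70% of its speed; a pose out of reach is approached as far as the arm can. A call is refused whole if a number of a shift passes 41.7 or a number of a turn 7.16, either way. A call with a gripper value outside its range is refused whole. "jaw" is the opening, from 0 (shut) to 1 (fully open), set as the call begins (left out, the last holds). The fingers move at their own pace and stop on an object; "force" is the grip in N (left out, the last holds). Time passes only in rows, so rows that do not move let the fingers close. It gives the time, the measured TCP pose, the force and the opening at its end, in the units of the state.
- bot.read_state(): the state, without advancing time (a new reading comes with each control period).
- bot.read_camera(name): name is "side" or "top"; returns the picture (420x560x3 uint8, red, green, blue); there is no depth.
- bot.camera_info(name): a dict with "fx", "fy", "cx", "cy" (pixels), "position" and "attitude" of the camera in the world. Camera axes: x right, y down, z forward; pixel columns grow to the right and rows downward; lengths in m; the calibration is good to about 2 mm. A picture is of the moment at which its call begins. camera_info takes no time and is no camera call.
- bot.finish_job(): hands the job in, once; it reports no verdict.
The state is a dict: "time": time; "q": joint angles; "joint_vel": joint speeds; "joint_torque": joint torques, N m; "tool_pos": TCP position; "tcp_rot": TCP orientation; "wrist_force": force on the tool from outside, world axes, zero at the start; "torque": the same for the moment, N m; "width": opening from 0.0 (shut) to 1.0 (fully open).
Only numpy, scipy, OpenCV 4.12 (cv2) and the standard library are available. Lean on these libraries where they do the work, as an engineer would, in place of code of your own. Each camera call takes 0.05 s, during which the arm holds its last target.

TASK

With the scoop, take a heaped measure of nuts from the far end of the sample bin: all four places in the bowl filled and at least one nut riding on top, lifted well clear of the bin's floor. Then, still inside the bin, strike it off by drawing the bowl, level or its nose just slightly raised, back close under the bin's strike bar, so that exactly four nuts stay in the bowl and the rest fall back behind the bar. Stand the level scoop, with its four nuts, in the middle of the balance's pan and let go, spilling none and leaving the beaker, bottle, tweezers and dish where they are.

Things in the scene. Friction and masses are not known exactly. Their poses are not given: they have to be found in the camera images.
- scoop: loose steel scoop, about 0.16 kg, 177 mm long in all, standing on the table at the start. Origin: centre of the flat underside of its bowl. x runs from the grip to the open front, z up. A neck 14 mm wide, its top flush with the bowl's rim, runs back from the bowl to an upright grip tab
- scoop_grip (a point): grip of the scoop: upright blue tab, 12 mm thick (scoop x), 36 mm wide (y), from 29 to 97 mm above the bowl's underside, its middle at scoop x = -122 mm. Point: on the tab's centre line, 74 mm above the underside, 23 mm below its top. Take it by its broad faces, fingers closing along the scoop's x
- scoop_bowl (a point): middle of the scoop's bowl, 18 mm above its underside. Bowl 72 long, 70 wide, 36 mm high; inside 66 wide and 64 long with a 3 mm floor and a low rib along its middle, so four nuts lie two by two, just below the rim. Full-height back wall; side walls slope down to 9 mm in front; there only a lip 5 mm above the floor, then a ramp down to a thin edge at x = +49 mm.
- pocket0 (a point): one of the four places for a nut in the scoop's bowl (x + 16 mm, y + 16 mm from the bowl's middle, at nut-centre height, 18 mm above the underside). A nut caught on a side wall drops in when the scoop is swayed or rocked in the bin
- pocket1 (a point): one of the four places for a nut in the scoop's bowl (x + 16 mm, y - 16 mm from the bowl's middle, at nut-centre height, 18 mm above the underside). A nut caught on a side wall drops in when the scoop is swayed or rocked in the bin
- pocket2 (a point): one of the four places for a nut in the scoop's bowl (x - 16 mm, y + 16 mm from the bowl's middle, at nut-centre height, 18 mm above the underside). A nut caught on a side wall drops in when the scoop is swayed or rocked in the bin
- pocket3 (a point): one of the four places for a nut in the scoop's bowl (x - 16 mm, y - 16 mm from the bowl's middle, at nut-centre height, 18 mm above the underside). A nut caught on a side wall drops in when the scoop is swayed or rocked in the bin
- nut0_center (a point): centre of one of eight loose brown nuts in smooth shell, balls of 30 mm diameter, about 11 g, gathered at the far end of the bin at the start
- nut1_center (a point): centre of one of eight loose brown nuts in smooth shell, balls of 30 mm diameter, about 11 g, gathered at the far end of the bin at the start
- nut2_center (a point): centre of one of eight loose brown nuts in smooth shell, balls of 30 mm diameter, about 11 g, gathered at the far end of the bin at the start
- nut3_center (a point): centre of one of eight loose brown nuts in smooth shell, balls of 30 mm diameter, about 11 g, gathered at the far end of the bin at the start
- nut4_center (a point): centre of one of eight loose brown nuts in smooth shell, balls of 30 mm diameter, about 11 g, gathered at the far end of the bin at the start
- nut5_center (a point): centre of one of eight loose brown nuts in smooth shell, balls of 30 mm diameter, about 11 g, gathered at the far end of the bin at the start
- nut6_center (a point): centre of one of eight loose brown nuts in smooth shell, balls of 30 mm diameter, about 11 g, gathered at the far end of the bin at the start
- nut7_center (a point): centre of one of eight loose brown nuts in smooth shell, balls of 30 mm diameter, about 11 g, gathered at the far end of the bin at the start
- bin: fixed open-topped sample bin, clear walls with blue edges. Origin: centre of its footprint, on the table; x runs from its open near end (-120 mm, no wall) to the inner face of its far wall (+120 mm). Inside 78 mm wide, walls 4 mm. Side walls 74 mm high from x = -120 to +5 mm, beyond that 129 mm, as is the far wall
- bin_bar (a point): strike bar: a steel strip fixed across the bin at x = +10 mm of the bin, 6 mm thick, from 88 to 112 mm above the table. Point: middle of its lower edge. The scoop goes in under it; axes as the bin
- bin_wall (a point): middle of the foot of the far wall's inner face (bin x = +120 mm). The bin's white floor slopes down 8 degrees towards it: 40 mm above the table at bin x = -120 mm, 6 mm here. Pushing the scoop down the floor under the nuts to this wall takes up to about 12 N
- pan (a point): centre of the top face of the balance's round steel weighing pan, 150 mm across, 77 mm above the table. The balance is fixed and white with a blue top, 310 by 200 mm, its display towards the robot; the pan does not move
- beaker: loose glass beaker, 80 mm across, 100 mm high; a bystander (origin: centre of its underside)
- reagent: loose amber bottle, 72 mm across, 150 mm high; a bystander (origin: centre of its underside)
- tweezers: loose green plastic tweezers, 160 mm long, lying on the table; a bystander
- dish: loose aluminium dish, 100 mm across, 16 mm high; a bystander (origin: centre of its underside)

How it is judged:
On the way, in this order (a step that is already met when the one before it is completed fails the run):
1. a heaped measure: the scoop's four places are filled with at least one nut more riding on top, lifted well off the floor of the bin, beyond the strike bar (distance between any of nut0_center, nut1_center, nut2_center, nut3_center, nut4_center, nut5_center, nut6_center, nut7_center and pocket0 below 0.012 m and distance between any of nut0_center, nut1_center, nut2_center, nut3_center, nut4_center, nut5_center, nut6_center, nut7_center and pocket1 below 0.012 m and distance between any of nut0_center, nut1_center, nut2_center, nut3_center, nut4_center, nut5_center, nut6_center, nut7_center and pocket2 below 0.012 m and distance between any of nut0_center, nut1_center, nut2_center, nut3_center, nut4_center, nut5_center, nut6_center, nut7_center and pocket3 below 0.012 m and ((x of nut0_center in the frame of scoop_bowl between -0.036 and 0.036 m and y of nut0_center in the frame of scoop_bowl between -0.036 and 0.036 m and z of nut0_center in the frame of scoop_bowl between 0.01 and 0.05 m) or (x of nut1_center in the frame of scoop_bowl between -0.036 and 0.036 m and y of nut1_center in the frame of scoop_bowl between -0.036 and 0.036 m and z of nut1_center in the frame of scoop_bowl between 0.01 and 0.05 m) or (x of nut2_center in the frame of scoop_bowl between -0.036 and 0.036 m and y of nut2_center in the frame of scoop_bowl between -0.036 and 0.036 m and z of nut2_center in the frame of scoop_bowl between 0.01 and 0.05 m) or (x of nut3_center in the frame of scoop_bowl between -0.036 and 0.036 m and y of nut3_center in the frame of scoop_bowl between -0.036 and 0.036 m and z of nut3_center in the frame of scoop_bowl between 0.01 and 0.05 m) or (x of nut4_center in the frame of scoop_bowl between -0.036 and 0.036 m and y of nut4_center in the frame of scoop_bowl between -0.036 and 0.036 m and z of nut4_center in the frame of scoop_bowl between 0.01 and 0.05 m) or (x of nut5_center in the frame of scoop_bowl between -0.036 and 0.036 m and y of nut5_center in the frame of scoop_bowl between -0.036 and 0.036 m and z of nut5_center in the frame of scoop_bowl between 0.01 and 0.05 m) or (x of nut6_center in the frame of scoop_bowl between -0.036 and 0.036 m and y of nut6_center in the frame of scoop_bowl between -0.036 and 0.036 m and z of nut6_center in the frame of scoop_bowl between 0.01 and 0.05 m) or (x of nut7_center in the frame of scoop_bowl between -0.036 and 0.036 m and y of nut7_center in the frame of scoop_bowl between -0.036 and 0.036 m and z of nut7_center in the frame of scoop_bowl between 0.01 and 0.05 m)) and z of scoop_bowl in the frame of bin above 0.05 m and x of scoop_bowl in the frame of bin above 0.045 m), for 0.1 s.
2. the bowl, nearly level (within 0.2 rad), passes close under the strike bar (bar within 20 mm of the bowl's middle, rim less than 10 mm below the bar) (x of scoop_bowl in the frame of bin_bar between -0.02 and 0.02 m and y of scoop_bowl in the frame of bin_bar between -0.02 and 0.02 m and z of scoop_bowl in the frame of bin_bar between -0.028 and -0.01 m and angle between scoop_bowl's own z axis and vertical below 0.2 rad), for 0.1 s.
3. the bowl is clear of the bar on the open side, its four places filled and nothing on top, the other nuts back in the bin (distance between any of nut0_center, nut1_center, nut2_center, nut3_center, nut4_center, nut5_center, nut6_center, nut7_center and pocket0 below 0.012 m and distance between any of nut0_center, nut1_center, nut2_center, nut3_center, nut4_center, nut5_center, nut6_center, nut7_center and pocket1 below 0.012 m and distance between any of nut0_center, nut1_center, nut2_center, nut3_center, nut4_center, nut5_center, nut6_center, nut7_center and pocket2 below 0.012 m and distance between any of nut0_center, nut1_center, nut2_center, nut3_center, nut4_center, nut5_center, nut6_center, nut7_center and pocket3 below 0.012 m and (distance between nut0_center and scoop below 0.0325 m or (x of nut0_center in the frame of bin between 0 and 0.125 m and y of nut0_center in the frame of bin between -0.045 and 0.045 m and z of nut0_center in the frame of bin between 0 and 0.12 m)) and (distance between nut1_center and scoop below 0.0325 m or (x of nut1_center in the frame of bin between 0 and 0.125 m and y of nut1_center in the frame of bin between -0.045 and 0.045 m and z of nut1_center in the frame of bin between 0 and 0.12 m)) and (distance between nut2_center and scoop below 0.0325 m or (x of nut2_center in the frame of bin between 0 and 0.125 m and y of nut2_center in the frame of bin between -0.045 and 0.045 m and z of nut2_center in the frame of bin between 0 and 0.12 m)) and (distance between nut3_center and scoop below 0.0325 m or (x of nut3_center in the frame of bin between 0 and 0.125 m and y of nut3_center in the frame of bin between -0.045 and 0.045 m and z of nut3_center in the frame of bin between 0 and 0.12 m)) and (distance between nut4_center and scoop below 0.0325 m or (x of nut4_center in the frame of bin between 0 and 0.125 m and y of nut4_center in the frame of bin between -0.045 and 0.045 m and z of nut4_center in the frame of bin between 0 and 0.12 m)) and (distance between nut5_center and scoop below 0.0325 m or (x of nut5_center in the frame of bin between 0 and 0.125 m and y of nut5_center in the frame of bin between -0.045 and 0.045 m and z of nut5_center in the frame of bin between 0 and 0.12 m)) and (distance between nut6_center and scoop below 0.0325 m or (x of nut6_center in the frame of bin between 0 and 0.125 m and y of nut6_center in the frame of bin between -0.045 and 0.045 m and z of nut6_center in the frame of bin between 0 and 0.12 m)) and (distance between nut7_center and scoop below 0.0325 m or (x of nut7_center in the frame of bin between 0 and 0.125 m and y of nut7_center in the frame of bin between -0.045 and 0.045 m and z of nut7_center in the frame of bin between 0 and 0.12 m)) and x of scoop_bowl in the frame of bin below -0.035 m), for 0.1 s.
At the end, for the whole second after the job is handed in: The scoop stands upright (within 0.1 rad) and still on the pan, its bowl's middle within 30 mm of the pan's centre; each of the bowl's four places holds a nut (within 12 mm), none lies above the rim, and the other four lie in the bin, behind the strike bar (distance between any of nut0_center, nut1_center, nut2_center, nut3_center, nut4_center, nut5_center, nut6_center, nut7_center and pocket0 below 0.012 m and distance between any of nut0_center, nut1_center, nut2_center, nut3_center, nut4_center, nut5_center, nut6_center, nut7_center and pocket1 below 0.012 m and distance between any of nut0_center, nut1_center, nut2_center, nut3_center, nut4_center, nut5_center, nut6_center, nut7_center and pocket2 below 0.012 m and distance between any of nut0_center, nut1_center, nut2_center, nut3_center, nut4_center, nut5_center, nut6_center, nut7_center and pocket3 below 0.012 m and (distance between nut0_center and scoop below 0.0325 m or (x of nut0_center in the frame of bin between 0 and 0.125 m and y of nut0_center in the frame of bin between -0.045 and 0.045 m and z of nut0_center in the frame of bin between 0 and 0.12 m)) and (distance between nut1_center and scoop below 0.0325 m or (x of nut1_center in the frame of bin between 0 and 0.125 m and y of nut1_center in the frame of bin between -0.045 and 0.045 m and z of nut1_center in the frame of bin between 0 and 0.12 m)) and (distance between nut2_center and scoop below 0.0325 m or (x of nut2_center in the frame of bin between 0 and 0.125 m and y of nut2_center in the frame of bin between -0.045 and 0.045 m and z of nut2_center in the frame of bin between 0 and 0.12 m)) and (distance between nut3_center and scoop below 0.0325 m or (x of nut3_center in the frame of bin between 0 and 0.125 m and y of nut3_center in the frame of bin between -0.045 and 0.045 m and z of nut3_center in the frame of bin between 0 and 0.12 m)) and (distance between nut4_center and scoop below 0.0325 m or (x of nut4_center in the frame of bin between 0 and 0.125 m and y of nut4_center in the frame of bin between -0.045 and 0.045 m and z of nut4_center in the frame of bin between 0 and 0.12 m)) and (distance between nut5_center and scoop below 0.0325 m or (x of nut5_center in the frame of bin between 0 and 0.125 m and y of nut5_center in the frame of bin between -0.045 and 0.045 m and z of nut5_center in the frame of bin between 0 and 0.12 m)) and (distance between nut6_center and scoop below 0.0325 m or (x of nut6_center in the frame of bin between 0 and 0.125 m and y of nut6_center in the frame of bin between -0.045 and 0.045 m and z of nut6_center in the frame of bin between 0 and 0.12 m)) and (distance between nut7_center and scoop below 0.0325 m or (x of nut7_center in the frame of bin between 0 and 0.125 m and y of nut7_center in the frame of bin between -0.045 and 0.045 m and z of nut7_center in the frame of bin between 0 and 0.12 m)) and horizontal distance between scoop_bowl and pan below 0.03 m and z of scoop_bowl in the frame of pan between 0.012 and 0.024 m and angle between scoop_bowl's own z axis and vertical below 0.1 rad and linear speed of scoop below 0.02 m/s); the robot touches nothing.
It fails at once if the beaker has been shifted by more than 40 mm or knocked over (distance of beaker from where it was at the start of the episode above 0.04 m or angle between beaker's own z axis and vertical above 0.5 rad).
It fails at once if the reagent has been shifted by more than 40 mm or knocked over (distance of reagent from where it was at the start of the episode above 0.04 m or angle between reagent's own z axis and vertical above 0.5 rad).
It fails at once if the tweezers has been shifted by more than 40 mm or knocked over (distance of tweezers from where it was at the start of the episode above 0.04 m or angle between tweezers's own z axis and vertical above 0.5 rad).
It fails at once if the dish has been shifted by more than 40 mm or knocked over (distance of dish from where it was at the start of the episode above 0.04 m or angle between dish's own z axis and vertical above 0.5 rad).
It also fails if it takes over 72 s, if anything falls off the work surface, if the arm or the gripper's body presses on something with over 40 N, if the wrist force passes 120 N, or if a joint passes its speed limit or range.

## Working session

There is one attempt and no reset: what is moved stays moved. The work goes in short steps, Python scripts to look and compute and a tool call to move; the robot and the scene stay as the last step left them, time stands still between calls to the robot, and variables do not carry over. Pictures are saved under pics/ and viewed, and the job is handed in when it is done.

Besides the shell and the picture viewer there is one more tool, called after "Call:" as a command line: name --argument value ..., lists and objects as JSON in quotes. drive_tool: Moves the arm, as the interface text tells. Its arguments: {"type":"object","properties":{"steps":{"type":"array","items":{"type":"array"}},"jaw":{"type":"number"},"force":{"type":"number"}},"required":["steps"]}

```bash
ls; mkdir -p pics; python3 - <<'E'
from workcell import bot
import cv2
s=bot.read_state();print(s)
for n in("side","top"):
    print(n,bot.camera_info(n)); im=bot.read_camera(n); cv2.imwrite(f"pics/{n}0.png",im[:,:,::-1])
E
```

```text
pics
{'time': 0.0, 'q': array([ 1.10808865e+00,  2.64777260e-01,  1.60537566e+00, -1.01326100e-05,
        1.27368312e+00, -3.69235208e-02]), 'joint_vel': array([ 0.00047522,  0.0011043 ,  0.00039139, -0.00111855, -0.00017277,
        0.00093273]), 'joint_torque': array([-3.08168965e-04, -5.15119851e+01, -3.67308605e+01,  6.29268106e-05,
        1.31504866e-02, -7.12871415e-07]), 'tool_pos': array([0.27849334, 0.6140734 , 0.22994487]), 'tcp_rot': array([-0.6636593 , -3.07013412,  0.00341768]), 'wrist_force': array([-0.07719772,  0.24499365,  0.71551247]), 'torque': array([-0.00415848,  0.02338588, -0.03479223]), 'width': 1.000360406448704}
side {'fx': 379.69350555204096, 'fy': 379.69350555204096, 'cx': 277.10489138563537, 'cy': 199.5402768585638, 'position': array([0.39412274, 0.57137744, 0.58913951]), 'attitude': array([-0.49103983,  2.70773475, -1.20804117])}
top {'fx': 381.4192451029835, 'fy': 381.4192451029835, 'cx': 278.5113943742186, 'cy': 207.70036772994612, 'position': array([0.48796344, 0.05268749, 0.99067677]), 'attitude': array([-2.15420975,  2.18601219, -0.16795574])}
```

View pics/top0.png

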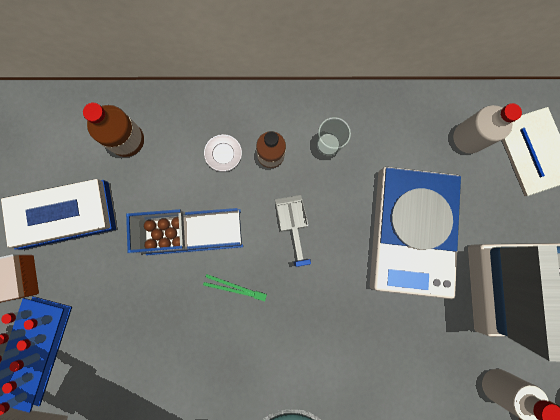

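View pics/side0.png

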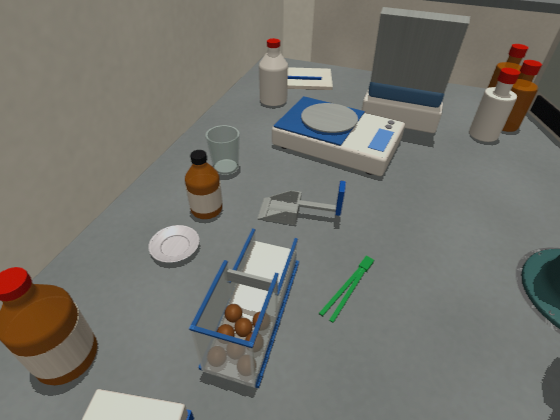

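```bash
cat > h.py <<'E'
import numpy as np,cv2
from scipy.spatial.transform import Rotation as R
from workcell import bot
C={n:bot.camera_info(n) for n in("side","top")}
def ray(n,u,v):
    c=C[n]; d=np.array([(u-c["cx"])/c["fx"],(v-c["cy"])/c["fy"],1.])
    return c["position"],R.from_rotvec(c["attitude"]).apply(d)
def onz(n,u,v,z):
    o,d=ray(n,u,v); return o+d*(z-o[2])/d[2]
def proj(n,p):
    c=C[n]; q=R.from_rotvec(c["attitude"]).inv().apply(np.asarray(p)-c["position"])
    return np.stack([q[...,0]/q[...,2]*c["fx"]+c["cx"],q[...,1]/q[...,2]*c["fy"]+c["cy"]],-1)
def tri(a,b):
    (o1,d1),(o2,d2)=ray("side",*a),ray("top",*b)
    d1=d1/np.linalg.norm(d1);d2=d2/np.linalg.norm(d2)
    A=np.stack([d1,-d2],1);t=np.linalg.lstsq(A,o2-o1,rcond=None)[0]
    p,q=o1+t[0]*d1,o2+t[1]*d2
    return (p+q)/2,np.linalg.norm(p-q)
E
python3 - <<'E'
import cv2
t=cv2.imread("pics/top0.png")
def crop(im,x,y,w,h,s,f): cv2.imwrite(f,cv2.resize(im[y:y+h,x:x+w],None,fx=s,fy=s,interpolation=cv2.INTER_CUBIC))
crop(t,115,190,200,100,4,"pics/c1.png")
crop(t,365,155,110,150,4,"pics/c2.png")
s=cv2.imread("pics/side0.png")
crop(s,180,170,200,150,4,"pics/c3.png")
E
```

```text
(no output)
```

View pics/c1.png

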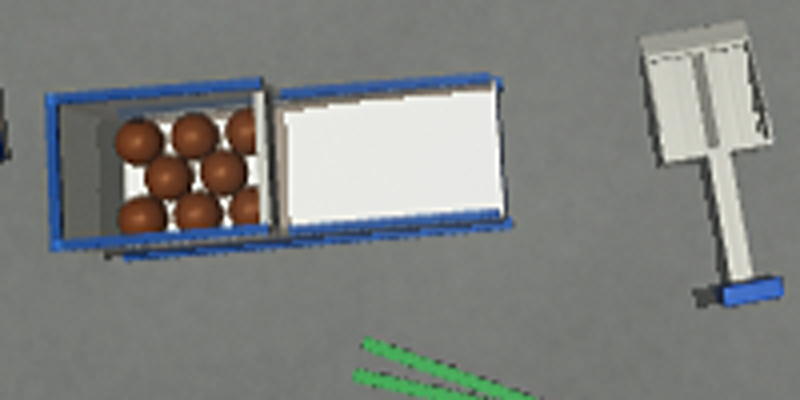

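View pics/c3.png

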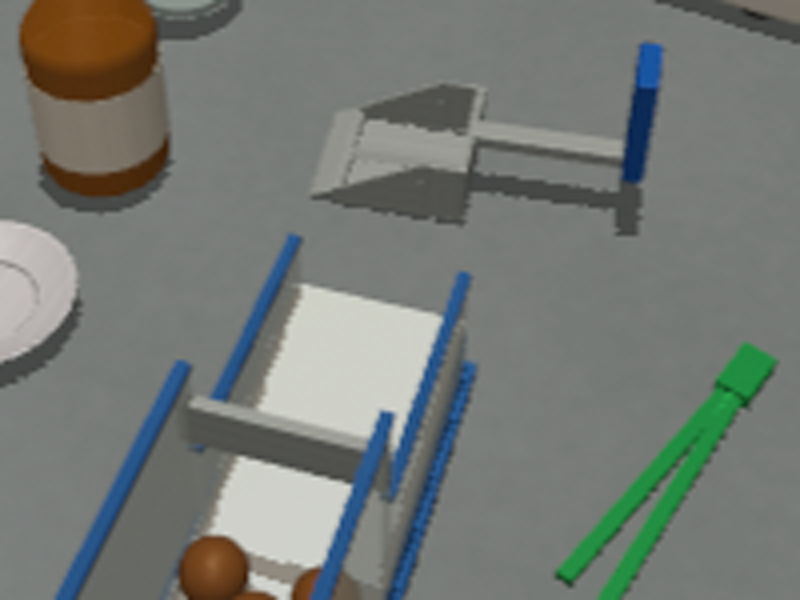

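```bash
cat > m.py <<'E'
from h import *
from scipy.optimize import least_squares
c1=lambda U,V:("top",(U+.5)/4-.5+115,(V+.5)/4-.5+190)
c3=lambda U,V:("side",(U+.5)/4-.5+180,(V+.5)/4-.5+170)
def fit(obs,x0):
    # obs: (cam pixel),(local pt)
    def tf(p): 
        c,s=np.cos(p[2]),np.sin(p[2]); return lambda l:np.array([p[0]+c*l[0]-s*l[1],p[1]+s*l[0]+c*l[1],l[2]])
    f=lambda p:np.concatenate([proj(o[0],tf(p)(l))-o[1:] for o,l in obs])
    r=least_squares(f,x0); print(r.x,np.degrees(r.x[2])); print(np.round(r.fun.reshape(-1,2),2).tolist()); return r.x
b=[(c1(48,94),(.124,.043*-1,.129)),(c1(54,250),(.124,.043,.129)),(c1(264,80),(.005,-.043,.129)),(c1(270,234),(.005,.043,.129)),
(c1(500,75),(-.12,-.043,.074)),(c1(512,221),(-.12,.043,.074)),
(c3(295,237),(-.12,-.041,.074)),(c3(464,275),(-.12,.041,.074)),(c3(183,363),(.005,-.041,.129)),(c3(388,413),(.005,.041,.129))]
# bin x -> image left(+y?), determine handedness from onz
print([onz(*o,l[2]) for o,l in b])
E
python3 m.py
```

```text
[array([0.58847657, 0.36837906, 0.129     ]), array([0.50126124, 0.36221791, 0.129     ]), array([0.594837 , 0.2479278, 0.129    ]), array([0.50820874, 0.24326201, 0.129     ]), array([0.60285969, 0.1188916 , 0.074     ]), array([0.51494535, 0.11207156, 0.074     ]), array([0.60191196, 0.12588803, 0.074     ]), array([0.52068705, 0.12051444, 0.074     ]), array([0.59385831, 0.25002814, 0.129     ]), array([0.5120194 , 0.24434005, 0.129     ])]
```

View pics/c2.png

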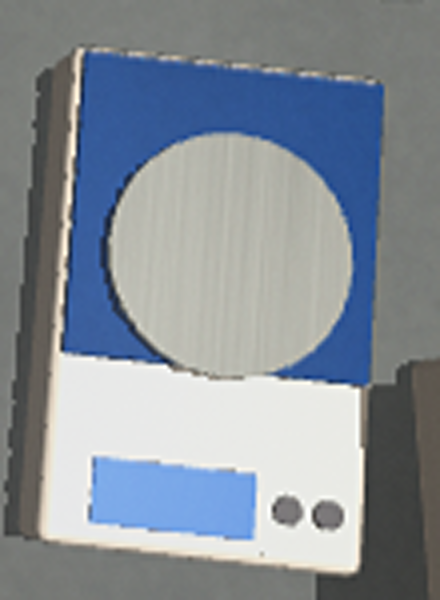

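```bash
cat >> m.py <<'E'
print("BIN");B=fit(b,[.55,.24,1.6])
s=[(c1(725,306),(-.128,.018,.097)),(c1(784,296),(-.128,-.018,.097)),(c1(661,166),(-.036,.035,.036)),(c1(772,143),(-.036,-.035,.036)),(c1(639,38),(.049,.035,0)),(c1(745,20),(.049,-.035,0)),
(c3(311,195),(.049,.035,0)),(c3(345,110),(.049,-.035,0))]
print("SCOOP");S=fit(s,[.5,0,0.1])
t=cv2.imread("pics/top0.png")
h=cv2.cvtColor(t,cv2.COLOR_BGR2HSV)
m=((h[...,1]<40)&(h[...,2]>120)).astype(np.uint8); 
roi=np.zeros_like(m);roi[180:249,388:456]=1
n,l,st,ce=cv2.connectedComponentsWithStats(m*roi)
k=1+np.argmax(st[1:,4]);cs,_=cv2.findContours((l==k).astype(np.uint8),0,1)
e=cv2.fitEllipse(cv2.convexHull(cs[0]));print(e)
print("PAN",onz("top",*e[0],.077),onz("top",(230.5)/4-.5+365,254.5/4-.5+155,.077))
u,v=proj("side",onz("top",*e[0],.077));print(u,v)
# nuts
m=((h[...,0]<12)&(h[...,1]>120)&(h[...,2]>40)).astype(np.uint8)
E
python3 m.py|tail -n +2
```

```text
BIN
[0.5529002  0.24081539 1.63534523] 93.69837976539851
[[0.46, 0.29], [0.21, -0.33], [-0.29, -0.28], [0.11, -0.66], [-2.05, -0.26], [-2.62, -1.13], [0.63, -0.74], [0.86, -0.66], [0.67, -0.69], [0.5, -0.53]]
SCOOP
[ 0.59180292 -0.01028103  0.14738142] 8.44433328395852
[[-0.51, 0.31], [-0.02, 0.24], [0.88, -0.87], [0.58, 0.39], [0.61, 0.11], [0.33, 0.43], [0.0, 0.7], [-1.16, 1.16]]
((418.3585205078125, 223.0089111328125), (61.74717712402344, 73.66229248046875), 39.60422134399414)
PAN [ 0.56107809 -0.31412884  0.077     ] [ 0.57285608 -0.32414117  0.077     ]
332.7119311544484 119.0175526798478
```

```bash
sed -i 's/^(c1(500,75).*$//; s/^(c1(500.*//' m.py; sed -i '/^t=cv2/,$d' m.py; cat >> m.py <<'E'
ang=np.linspace(0,2*np.pi,200)
for n,roi,thr in (("top",(392,182,64,70),None),("side",(296,98,64,40),None)):
    im=cv2.imread(f"pics/{n}0.png");h=cv2.cvtColor(im,cv2.COLOR_BGR2HSV)
    x,y,w,hh=roi
    bl=((h[...,1]>110)&(h[...,0]>95)&(h[...,0]<130)).astype(np.uint8)
    # boundary pixels of blue touching pan: rays outward from guess
    g=proj(n,np.array([.573,-.324,.077]));pts=[]
    for a in ang:
        p=np.array([.573,-.324,.077])
        for r in np.arange(.05,.095,.0005):
            q=proj(n,p+[r*np.cos(a),r*np.sin(a),0]);
            if bl[int(round(q[1])),int(round(q[0]))]:
                pts.append(onz(n,*q,.077)[:2]);break
    pts=np.array(pts);f=least_squares(lambda c:np.hypot(*(pts-c[:2]).T)-c[2],[.573,-.324,.075],loss='soft_l1',f_scale=.001);print(n,len(pts),f.x)
E
python3 m.py|tail -n +2
```

```text
BIN
[0.55305829 0.24186546 1.63892058] 93.90323247550613
[[-0.07, 0.42], [-0.19, -0.2], [-0.82, -0.33], [-0.29, -0.72], [0.09, -0.38], [0.39, -0.39], [0.25, -0.14], [0.19, -0.1]]
SCOOP
[ 0.59180292 -0.01028103  0.14738142] 8.44433328395852
[[-0.51, 0.31], [-0.02, 0.24], [0.88, -0.87], [0.58, 0.39], [0.61, 0.11], [0.33, 0.43], [0.0, 0.7], [-1.16, 1.16]]
top 173 [ 0.57257242 -0.32402196  0.07606139]
side 157 [ 0.57318823 -0.32261266  0.07796445]
```

Call:
drive_tool --steps '[[[-15,-17,0],3],[[-26,-31,0],0],[[-26,-31,0],0],[[-26,-31,0],0],[[-26,-31,0],0],[[-26,-31,0],0],[[-26,-31,0],0],[[-26,-31,0],0]]' --jaw 1 --force 60

```text
time: 0.77
tool_pos: [0.3468, 0.3146, 0.2308]
tcp_rot: [-0.743, -3.052, 0.001]
wrist_force: [-0.1, -0.3, 1.1]
width: 1.0
```

```bash
cat > d.py <<'E'
# usage: d.py x y z heading(deg of tool y) -> remaining move in tool frame
import sys
from h import *
s=bot.read_state();Rm=R.from_rotvec(s["tcp_rot"]);M=Rm.as_matrix()
hd=np.degrees(np.arctan2(M[1,1],M[0,1]))
print("t",round(s["time"],2),"pos",np.round(s["tool_pos"]*1e3,1),"hd",round(hd,2),"w",round(s["width"],3),"F",np.round(s["wrist_force"],1),"T",np.round(s["torque"],2),"q",np.round(s["q"],2))
if len(sys.argv)>1:
    x,y,z,h=map(float,sys.argv[1:5]);d=np.array([x,y,z])-s["tool_pos"]*1e3
    print("tool shift",np.round(M.T@d,1),"twist",round(hd-h,2))
    a=np.radians(h);yy=np.array([np.cos(a),np.sin(a),0]);zz=np.array([0,0,-1]);xx=np.cross(yy,zz)
    print("shift if twisted first",np.round([d@xx,d@yy,d@zz],1))
E
python3 d.py 471 -28 120 8.44
```

```text
t 0.77 pos [346.8 314.6 230.8] hd 62.64 w 1.0 F [-0.1 -0.3  1.1] T [0.04 0.02 0.03] q [ 0.68 -0.13  2.03 -0.    1.25 -0.41]
tool shift [-267.7 -247.1  110.9] twist 54.2
shift if twisted first [-357.1   72.5  110.8]
```

Call:
drive_tool --steps '[[[-28,-26,0],7],[[-30,-22,0],7],[[-33,-18,0],7],[[-35,-14,0],7],[[-36,-8,0],7],[[-36,-4,0],7],[[-36,0,0],7],[[-30,0,0],5.2]]'

```text
time: 1.43
tool_pos: [0.4453, 0.0417, 0.2311]
tcp_rot: [2.06, 2.371, -0.0]
wrist_force: [0.8, 0.8, -1.0]
width: 0.999
```

Call:
drive_tool --steps '[[[0,0,0],0]]'

```text
time: 1.52
tool_pos: [0.4455, 0.0395, 0.231]
tcp_rot: [2.061, 2.368, -0.003]
wrist_force: [-0.3, 0.3, 0.8]
width: 1.002
```

```bash
python3 d.py 471 -28 120 8.44
```

```text
t 1.52 pos [445.5  39.5 231. ] hd 7.93 w 1.002 F [-0.3  0.3  0.8] T [0.03 0.05 0.04] q [ 0.03 -0.18  2.07 -0.    1.26 -0.1 ]
tool shift [-70.1  16.  111.2] twist -0.51
shift if twisted first [-70.5  15.3 111. ]
```

Call:
drive_tool --steps '[[[-30,7,0],-0.5],[[-30,8,0],0],[[-10,0,30],0],[[0,0,40],0],[[0,0,25],0],[[0,0,16],0],[[0,0,0],0],[[0,0,0],0]]'

```text
time: 2.18
tool_pos: [0.4689, -0.0224, 0.1192]
tcp_rot: [-2.04, -2.386, 0.003]
wrist_force: [-0.2, -0.3, 0.3]
width: 1.003
```

```bash
python3 d.py 471 -28 55 8.44; python3 - <<'E'
from h import *
for n,(x,y,w,h) in (("top",(250,180,100,100)),("side",(240,90,200,150))):
    im=bot.read_camera(n)[:,:,::-1]; cv2.imwrite(f"pics/{n}1.png",cv2.resize(im[y:y+h,x:x+w],None,fx=4,fy=4,interpolation=2))
E
```

```text
t 2.18 pos [468.9 -22.4 119.2] hd 8.95 w 1.003 F [-0.2 -0.3  0.3] T [ 0.01 -0.04  0.  ] q [-0.1  -0.02  2.14  0.    1.02 -0.26]
tool shift [-5.9  1.4 64.2] twist 0.51
shift if twisted first [-5.8  1.2 64.2]
```

View pics/top1.png

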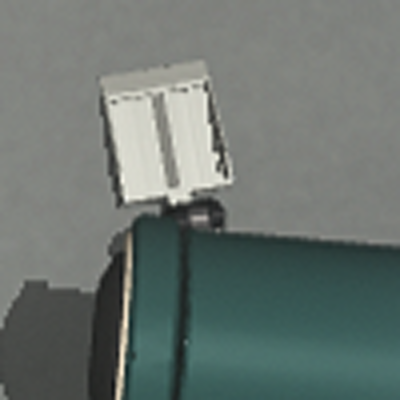

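View pics/side1.png

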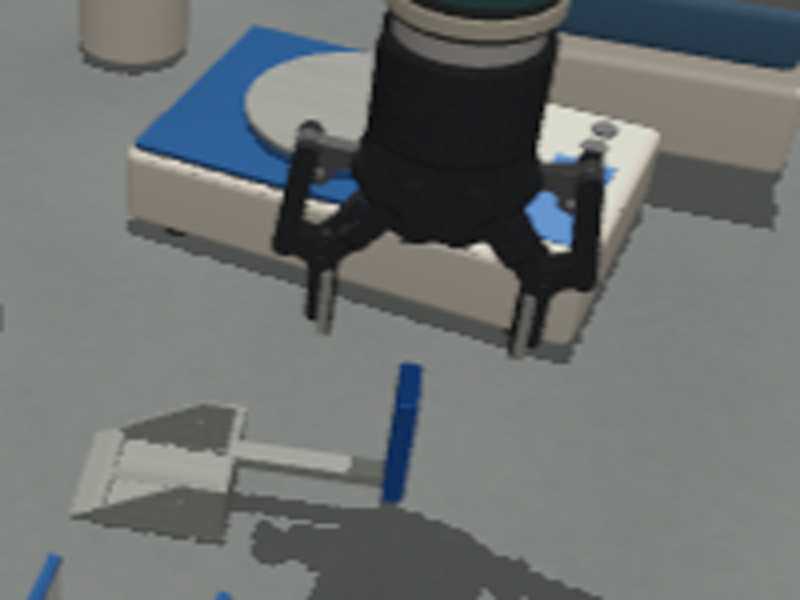

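Call:
drive_tool --steps '[[[-6,1,10],0.5],[[0,0,30],0],[[0,0,20],0],[[0,0,4],0],[[0,0,0],0]]'

```text
time: 2.7
tool_pos: [0.4712, -0.0288, 0.0553]
tcp_rot: [-2.052, -2.377, 0.002]
wrist_force: [-0.1, -0.2, 0.5]
width: 1.002
```

```bash
python3 d.py 471 -28 55 8.44
```

```text
t 2.7 pos [471.2 -28.8  55.3] hd 8.39 w 1.002 F [-0.1 -0.2  0.5] T [-0.    0.03  0.01] q [-0.11  0.07  2.19 -0.    0.89 -0.26]
tool shift [ 0.8 -0.   0.3] twist -0.05
shift if twisted first [ 0.8 -0.   0.3]
```

Spot on. Close.

Call:
drive_tool --steps '[[[0,0,0],0],[[0,0,0],0],[[0,0,0],0],[[0,0,0],0],[[0,0,0],0],[[0,0,0],0],[[0,0,0],0]]' --jaw 0 --force 80

```text
time: 3.28
tool_pos: [0.4725, -0.0287, 0.0569]
tcp_rot: [2.052, 2.378, 0.001]
wrist_force: [-1.9, -0.1, 2.9]
width: 0.128
```

Call:
drive_tool --steps '[[[0,0,0],0],[[0,0,0],0],[[0,0,0],0]]'

```text
time: 3.53
tool_pos: [0.4725, -0.0287, 0.0569]
tcp_rot: [2.052, 2.378, 0.001]
wrist_force: [-2.0, 1.0, 6.0]
width: 0.132
```

```bash
python3 d.py
```

```text
t 3.53 pos [472.5 -28.7  56.9] hd 8.41 w 0.132 F [-2.  1.  6.] T [ 0.14 -0.02 -0.01] q [-0.11  0.07  2.19  0.    0.89 -0.26]
```

```bash
python3 - <<'E'
from h import *
for k,u,v,z in (("beaker",328,145,0),("reagent",270,153,.0),("dish",223,153,.01),("tw",206,278,0),("tw2",265,296,0)): print(k,np.round(onz("top",u,v,z)*1e3))
import math
a=math.radians(93.9);c,s=math.cos(a),math.sin(a);o=np.array([.553,.242])
for U,V in((140,143),(195,135),(245,130),(167,178),(224,172),(142,215),(198,213),(245,208)):
    p=onz("top",(U+.5)/4-.5+115,(V+.5)/4-.5+190,.028)[:2]-o; print(np.round([p@[c,s]*1e3,p@[-s,c]*1e3]))
E
```

```text
beaker [ 781. -113.    0.]
reagent [760.  43.   0.]
dish [758. 167.  10.]
tw [435. 210.   0.]
tw2 [387.  61.  -0.]
[104. -23.]
[ 70. -25.]
[ 39. -26.]
[88.  1.]
[53. -0.]
[105.  22.]
[70. 24.]
[41. 23.]
```

Call:
drive_tool --steps '[[[0,0,-5],0],[[0,0,-15],0],[[0,0,-30],0],[[0,0,-35],0],[[0,0,-35],0],[[0,0,-30],0],[[0,0,-15],0],[[0,0,0],0]]'

```text
time: 4.2
tool_pos: [0.4745, -0.0291, 0.2257]
tcp_rot: [2.049, 2.373, 0.006]
wrist_force: [1.6, 0.3, -1.2]
width: 0.13
```

```bash
python3 d.py 573 -59 217 93.9
```

```text
t 4.2 pos [474.5 -29.1 225.7] hd 8.4 w 0.13 F [ 1.6  0.3 -1.2] T [-0.04  0.16  0.01] q [-0.11 -0.12  2.03 -0.    1.23 -0.26]
tool shift [-44.   93.    9.4] twist -85.5
shift if twisted first [-96.2 -36.6   8.7]
```

Call:
drive_tool --steps '[[[0,5,0],-4],[[0,12,0],-7],[[0,12,0],-7],[[0,12,0],-7],[[0,12,0],-7],[[0,12,0],-7],[[0,12,0],-7],[[0,12,0],-7]]'

```text
time: 4.87
tool_pos: [0.544, 0.017, 0.2183]
tcp_rot: [-0.766, -3.042, 0.002]
wrist_force: [0.3, -0.0, -1.9]
width: 0.132
```

Call:
drive_tool --steps '[[[0,0,0],-7],[[0,0,0],-7],[[0,0,0],-7],[[0,0,0],-7],[[0,0,0],-4.5],[[0,0,0],0],[[0,0,0],0]]'

```text
time: 5.45
tool_pos: [0.5439, 0.0168, 0.2191]
tcp_rot: [0.103, -3.136, 0.0]
wrist_force: [-0.7, -0.2, -2.3]
width: 0.129
```

```bash
python3 d.py 573.5 -59 107 93.9
```

```text
t 5.45 pos [543.9  16.8 219.1] hd 93.77 w 0.129 F [-0.7 -0.2 -2.3] T [-0.18  0.   -0.  ] q [-0.01  0.03  1.9  -0.    1.22 -1.65]
tool shift [-25.  -77.6 112. ] twist -0.13
shift if twisted first [-24.4 -77.6 112.1]
```

Call:
drive_tool --steps '[[[-8,-25,0],0],[[-8,-28,0],0],[[-8,-25,10],0],[[0,0,35],0],[[0,0,35],0],[[0,0,25],0],[[0,0,7],0],[[0,0,0],0]]'

```text
time: 6.12
tool_pos: [0.5713, -0.059, 0.1055]
tcp_rot: [0.104, -3.132, -0.002]
wrist_force: [0.5, -0.0, -1.7]
width: 0.133
```

```bash
python3 d.py 573.5 -59 107 93.9;  python3 - <<'E'
from h import *
for n,(x,y,w,h) in (("top",(115,170,200,140)),("side",(180,120,200,150))):
    im=bot.read_camera(n)[:,:,::-1]; cv2.imwrite(f"pics/{n}2.png",cv2.resize(im[y:y+h,x:x+w],None,fx=4,fy=4,interpolation=2))
E
```

```text
t 6.12 pos [571.3 -59.  105.5] hd 93.82 w 0.133 F [ 0.5 -0.  -1.7] T [-0.17 -0.01 -0.01] q [-0.15  0.19  1.94 -0.    1.02 -1.78]
tool shift [-2.2 -0.2 -1.5] twist -0.08
shift if twisted first [-2.2 -0.2 -1.5]
```

View pics/top2.png

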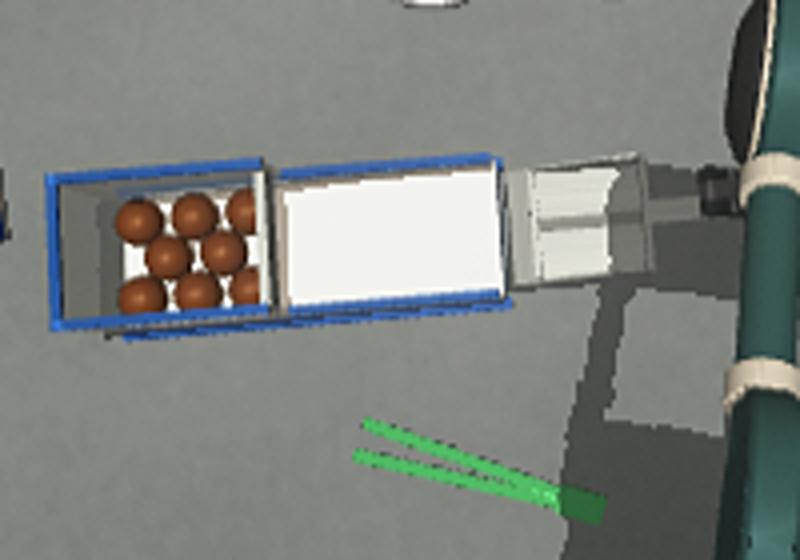

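View pics/side2.png

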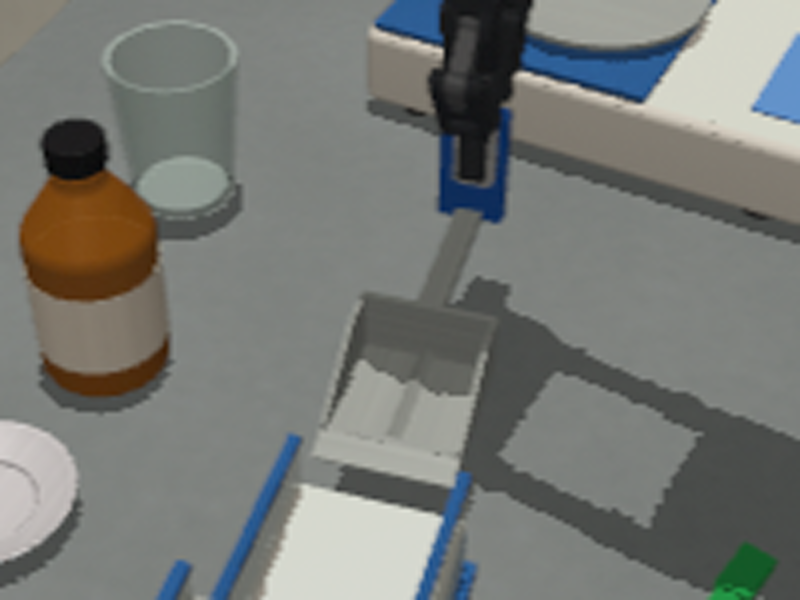

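```bash
cat > b.py <<'E'
from h import *
import math
a=math.radians(93.9);c,s=math.cos(a),math.sin(a);o=np.array([.553,.242])
def tobin(p): p=np.asarray(p)[:2]-o; return np.round([p@[c,s]*1e3,p@[-s,c]*1e3],1)
def toworld(x,y): return np.round(o*1e3+x*np.array([c,s])+y*np.array([-s,c]),1)
E
python3 - <<'E'
from b import *
for U,V,z in((512,171,.0486),(518,289,.0486),(636,154,.0846),(652,271,.0846)):
    print(tobin(onz("top",(U+.5)/4-.5+115,(V+.5)/4-.5+170,z)))
print("tcp",tobin(bot.read_state()["tool_pos"]))
print(toworld(-147,0),toworld(-151,0))
E
```

```text
[-131.3  -34.1]
[-129.6   38.9]
[-207.9  -34. ]
[-211.5   36.4]
tcp [-302.1   -1.4]
[563.   95.3] [563.3  91.3]
```

```bash
python3 d.py 565.8 91.5 93 93.9
```

```text
t 6.22 pos [575.  -59.3 110. ] hd 93.87 w 0.132 F [ 0.3 -0.9 -0.8] T [-0.2  -0.06 -0.  ] q [-0.15  0.19  1.93 -0.    1.02 -1.78]
tool shift [ -1.  151.1  17. ] twist -0.03
shift if twisted first [ -1.1 151.1  17. ]
```

Call:
drive_tool --steps '[[[2,0,0],0],[[0,0,0],0]]'

```text
time: 6.38
tool_pos: [0.5739, -0.0596, 0.1118]
tcp_rot: [-0.107, 3.136, -0.001]
wrist_force: [-0.2, 0.0, -1.5]
width: 0.131
```

```bash
python3 d.py 563.3 91.5 93 93.9; python3 d.py 563.3 91.5 93 93.9
```

```text
t 6.38 pos [573.9 -59.6 111.8] hd 93.9 w 0.131 F [-0.2  0.  -1.5] T [-0.19 -0.01  0.03] q [-0.15  0.18  1.94 -0.    1.02 -1.79]
tool shift [  0.4 151.5  18.6] twist 0.0
shift if twisted first [  0.3 151.4  18.8]
t 6.38 pos [573.9 -59.6 111.8] hd 93.9 w 0.131 F [-0.2  0.  -1.5] T [-0.19 -0.01  0.03] q [-0.15  0.18  1.94 -0.    1.02 -1.79]
tool shift [  0.4 151.5  18.6] twist 0.0
shift if twisted first [  0.3 151.4  18.8]
```

Call:
drive_tool --steps '[[[0,0,0],0],[[0,0,0],0],[[0,0,0],0],[[0,0,0],0]]'

```text
time: 6.72
tool_pos: [0.5726, -0.0594, 0.1098]
tcp_rot: [-0.107, 3.139, -0.0]
wrist_force: [-0.0, -1.3, -2.2]
width: 0.129
```

Call:
drive_tool --steps '[[[0,0,0],0],[[0,0,0],0]]'

```text
time: 6.88
tool_pos: [0.5723, -0.0594, 0.1092]
tcp_rot: [0.107, -3.14, -0.0]
wrist_force: [-1.0, 0.5, -2.1]
width: 0.131
```

```bash
python3 d.py 563.3 91.5 93 93.9
```

```text
t 6.88 pos [572.3 -59.4 109.2] hd 93.9 w 0.131 F [-1.   0.5 -2.1] T [-0.15 -0.03 -0.  ] q [-0.15  0.18  1.94  0.    1.02 -1.79]
tool shift [ -1.3 151.2  16.3] twist 0.0
shift if twisted first [ -1.3 151.2  16.2]
```

Call:
drive_tool --steps '[[[0,5,0],0],[[-0.3,15,0],0],[[-0.3,25,0],0],[[-0.3,28,0],0],[[-0.3,28,3],0],[[0,25,5],0],[[0,15,5],0],[[0,10,2],0]]'

```text
time: 7.55
tool_pos: [0.5625, 0.0927, 0.0937]
tcp_rot: [0.11, -3.139, 0.002]
wrist_force: [1.3, -13.4, 5.2]
width: 0.125
```

Call:
drive_tool --steps '[[[0,0,0],0],[[0,0,0],0],[[0,0,0],0],[[0,0,0],0],[[0,0,0],0]]'

```text
time: 7.97
tool_pos: [0.5634, 0.0906, 0.0944]
tcp_rot: [-0.105, 3.14, 0.0]
wrist_force: [-0.3, 0.6, -2.0]
width: 0.129
```

```bash
python3 d.py 563.3 91.5 93 93.9;  python3 - <<'E'
from h import *
for n,(x,y,w,h) in (("top",(115,170,200,140)),("side",(180,190,200,150))):
    im=bot.read_camera(n)[:,:,::-1]; cv2.imwrite(f"pics/{n}3.png",cv2.resize(im[y:y+h,x:x+w],None,fx=4,fy=4,interpolation=2))
E
```

```text
t 7.97 pos [563.4  90.6  94.4] hd 93.83 w 0.129 F [-0.3  0.6 -2. ] T [-0.17  0.08 -0.02] q [ 0.12  0.19  1.96  0.    0.99 -1.52]
tool shift [0.1 0.9 1.4] twist -0.07
shift if twisted first [0.1 0.9 1.4]
```

View pics/top3.png

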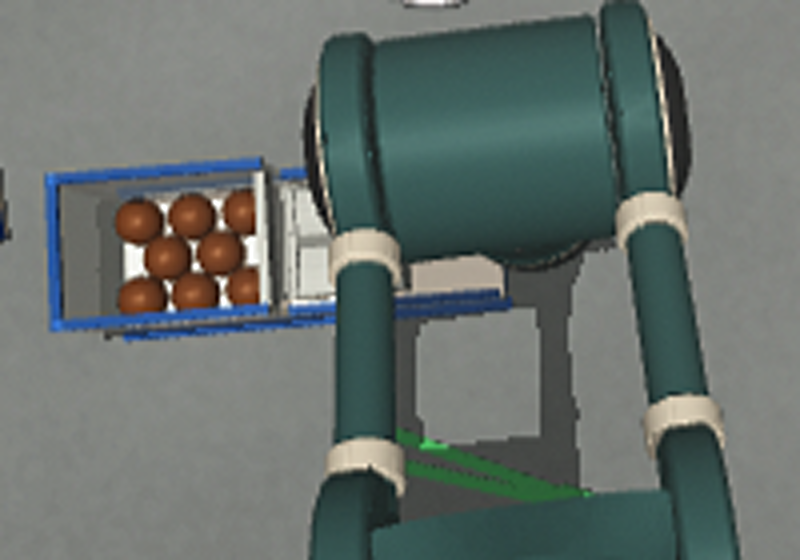

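View pics/side3.png

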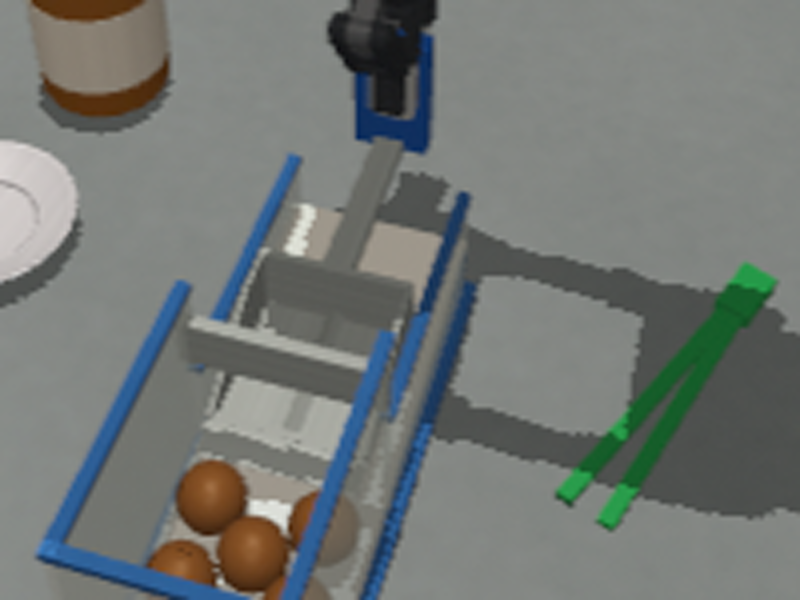

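Call:
drive_tool --steps '[[[0,0,2],0],[[0,0,2],0],[[0,0,1],0],[[0,0,0],0]]'

```text
time: 8.4
tool_pos: [0.5633, 0.0909, 0.0892]
tcp_rot: [-0.107, 3.14, -0.001]
wrist_force: [-0.2, -1.8, -1.0]
width: 0.132
```

```bash
python3 d.py
```

```text
t 8.4 pos [563.3  90.9  89.2] hd 93.9 w 0.132 F [-0.2 -1.8 -1. ] T [-0.59  0.04  0.06] q [ 0.12  0.2   1.96 -0.    0.98 -1.52]
```

Call:
drive_tool --steps '[[[0,0,0],0],[[0,0,0],0],[[0,0,0],0],[[0,0,0],0],[[0,0,0],0]]' --jaw 0.8

```text
time: 8.82
tool_pos: [0.5633, 0.0915, 0.0894]
tcp_rot: [-0.107, 3.14, 0.0]
wrist_force: [-0.2, -0.4, 0.1]
width: 0.794
```

```bash
python3 d.py;  python3 - <<'E'
from h import *
for n,(x,y,w,h) in (("top",(115,170,200,140)),("side",(180,190,200,150))):
    im=bot.read_camera(n)[:,:,::-1]; cv2.imwrite(f"pics/{n}4.png",cv2.resize(im[y:y+h,x:x+w],None,fx=4,fy=4,interpolation=2))
E
```

```text
t 8.82 pos [563.3  91.5  89.4] hd 93.91 w 0.794 F [-0.2 -0.4  0.1] T [ 0.03 -0.04  0.03] q [ 0.12  0.2   1.96  0.    0.98 -1.52]
```

View pics/top4.png

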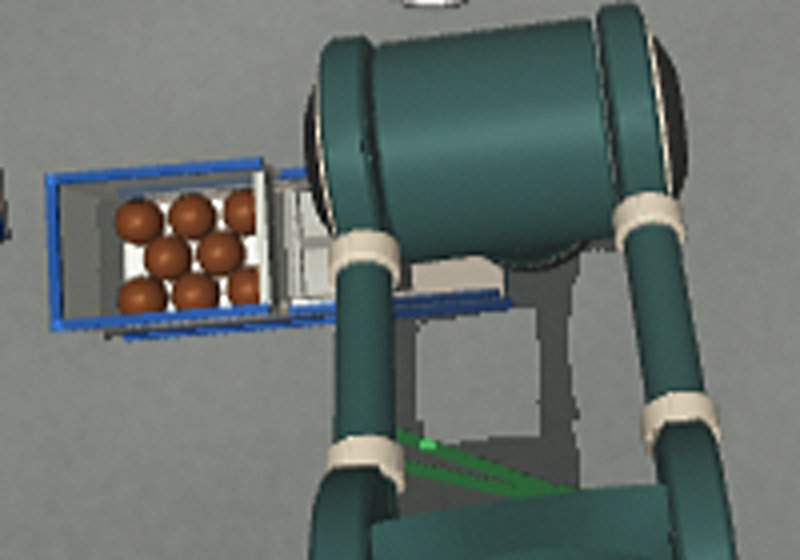

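View pics/side4.png

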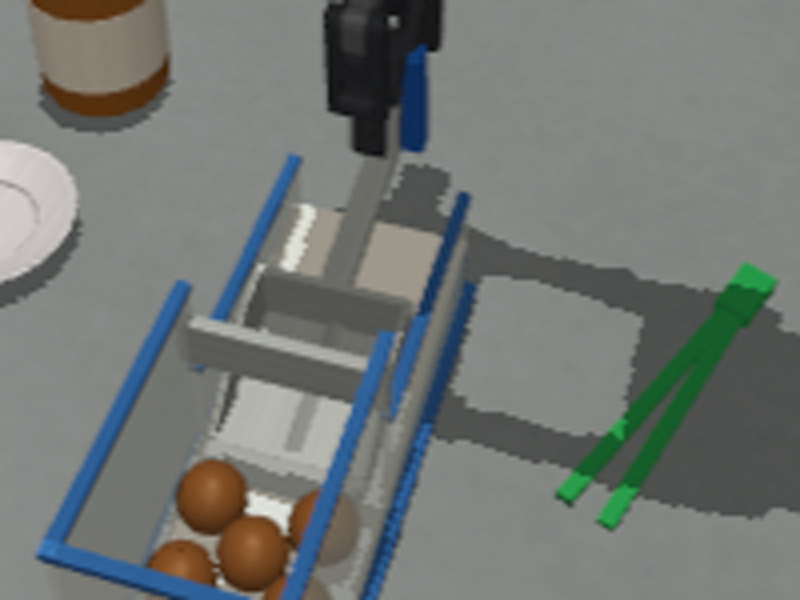

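Call:
drive_tool --steps '[[[0,4,1],0],[[0,4,1],0],[[0,0.5,0],0],[[0,0,0],0]]'

```text
time: 9.25
tool_pos: [0.5625, 0.1002, 0.0871]
tcp_rot: [0.108, -3.139, -0.0]
wrist_force: [-0.5, 0.1, 0.2]
width: 0.8
```

Call:
drive_tool --steps '[[[0,0,0],0],[[0,0,0],0],[[0,0,0],0],[[0,0,0],0],[[0,0,0],0],[[0,0,0],0]]' --jaw 0.2 --force 20

```text
time: 9.75
tool_pos: [0.5626, 0.0997, 0.0873]
tcp_rot: [0.107, -3.14, 0.0]
wrist_force: [-0.5, -0.7, -0.5]
width: 0.2
```

```bash
python3 d.py;  python3 - <<'E'
from h import *
for n,(x,y,w,h) in (("side",(180,190,200,150)),):
    im=bot.read_camera(n)[:,:,::-1]; cv2.imwrite(f"pics/{n}5.png",cv2.resize(im[y:y+h,x:x+w],None,fx=4,fy=4,interpolation=2))
E
```

```text
t 9.75 pos [562.6  99.7  87.3] hd 93.9 w 0.2 F [-0.5 -0.7 -0.5] T [-0.07  0.01 -0.  ] q [ 0.13  0.2   1.96 -0.    0.98 -1.51]
```

View pics/side5.png

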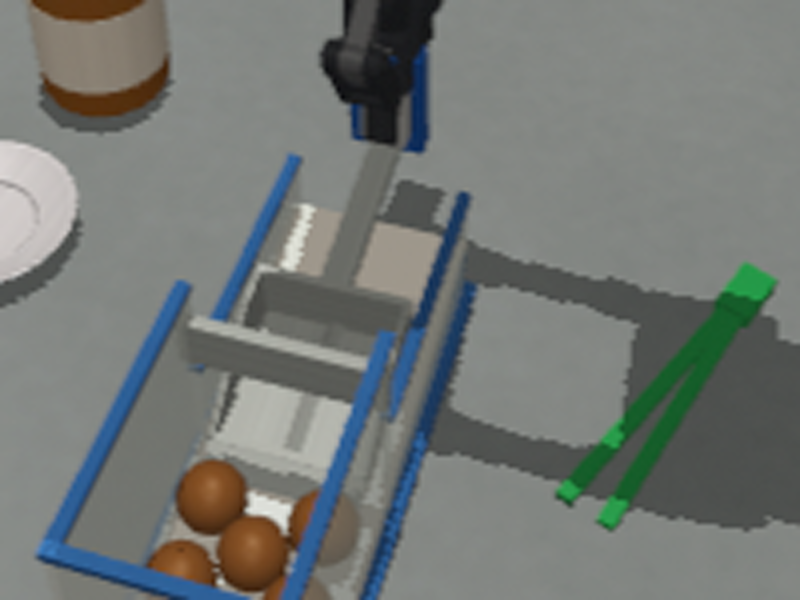

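Call:
drive_tool --steps '[[[0,3,0.4],0],[[0,5,0.7],0],[[0,5,0.7],0],[[0,5,0.7],0],[[0,5,0.7],0],[[0,5,0.7],0],[[0,4,0.6],0],[[0,3,0.4],0]]' --jaw 0.2 --force 80

```text
time: 10.47
tool_pos: [0.5601, 0.1354, 0.0822]
tcp_rot: [0.108, -3.14, -0.0]
wrist_force: [0.1, -0.7, 0.4]
width: 0.202
```

```bash
cat > look.py <<'E'
import sys
from b import *
k=sys.argv[1]
ims=[]
for n,(x,y,w,h) in (("side",(185,210,110,150)),("top",(120,195,90,75))):
    im=bot.read_camera(n)[:,:,::-1]; cv2.imwrite(f"pics/full_{n}{k}.png",im)
    ims.append(cv2.resize(im[y:y+h,x:x+w],(w*4,h*4) ,interpolation=2))
a=np.zeros((600,800,3),np.uint8);a[:,:440]=ims[0];a[:300,440:800]=ims[1];cv2.imwrite(f"pics/l{k}.png",a)
p=bot.read_state()["tool_pos"];print("tcp bin",tobin(p),"z",p[2]*1e3)
E
python3 d.py; python3 look.py 6
```

```text
t 10.47 pos [560.1 135.4  82.2] hd 93.93 w 0.202 F [ 0.1 -0.7  0.4] T [-0.16 -0.03 -0.01] q [ 0.19  0.22  1.96  0.    0.97 -1.45]
tcp bin [-106.8    0.2] z 82.16098087732634
```

View pics/l6.png

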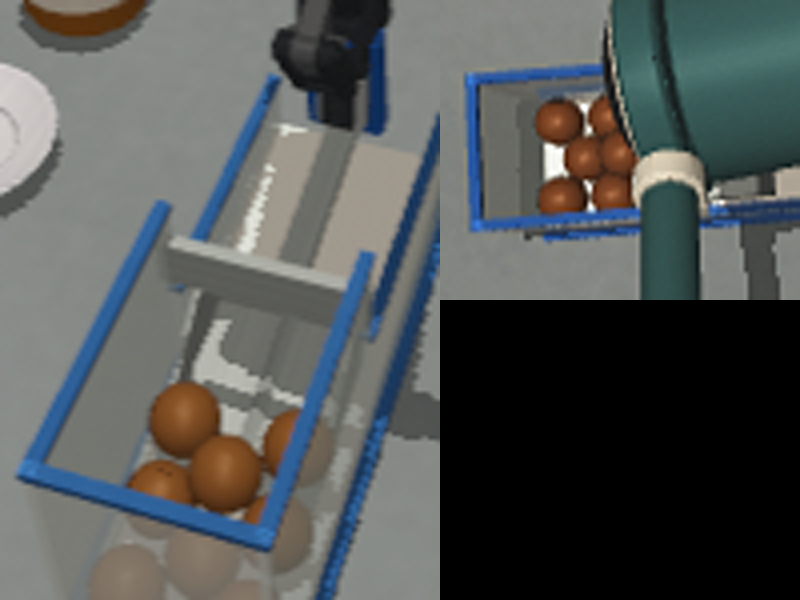

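Call:
drive_tool --steps '[[[0,3,0.4],0],[[0,4,0.6],0],[[0,4,0.6],0],[[0,4,0.6],0],[[0,4,0.6],0],[[0,4,0.6],0],[[0,4,0.6],0],[[0,3,0.4],0]]'

```text
time: 11.23
tool_pos: [0.5581, 0.1653, 0.0779]
tcp_rot: [0.107, -3.14, -0.0]
wrist_force: [0.4, -1.0, 0.4]
width: 0.203
```

```bash
python3 d.py; python3 look.py 7
```

```text
t 11.23 pos [558.1 165.3  77.9] hd 93.91 w 0.203 F [ 0.4 -1.   0.4] T [-0.17  0.02  0.02] q [ 0.24  0.23  1.95  0.    0.96 -1.39]
tcp bin [-76.7   0.3] z 77.71962845742411
```

View pics/l7.png

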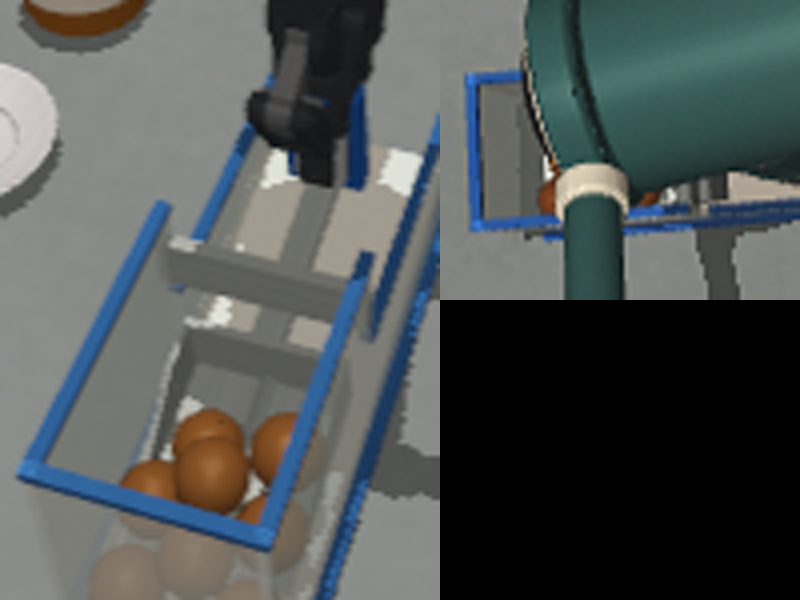

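Call:
drive_tool --steps '[[[0,3,0.4],0],[[0,3,0.4],0],[[0,3,0.4],0],[[0,3,0.4],0],[[0,3,0.4],0],[[0,3,0.4],0],[[0,3,0.4],0],[[0,3,0.4],0]]'

```text
time: 12.0
tool_pos: [0.5566, 0.1888, 0.0747]
tcp_rot: [0.107, -3.14, 0.0]
wrist_force: [0.3, -1.5, 0.7]
width: 0.199
```

```bash
python3 d.py; python3 look.py 8
```

```text
t 12.0 pos [556.6 188.8  74.7] hd 93.9 w 0.199 F [ 0.3 -1.5  0.7] T [-0.35 -0.05  0.02] q [ 0.28  0.25  1.94 -0.    0.96 -1.35]
tcp bin [-52.8   0.2] z 74.52095146313003
```

View pics/l8.png

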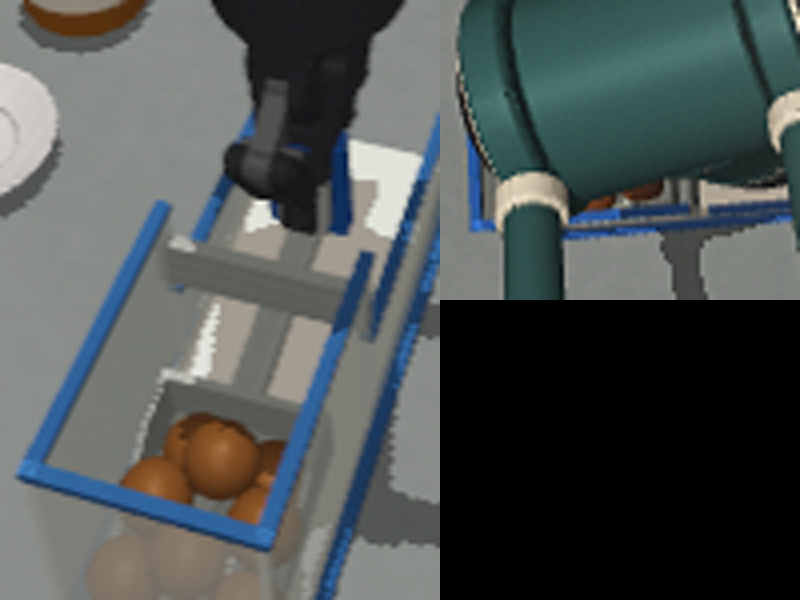

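Call:
drive_tool --steps '[[[0,2,0.3],0],[[0,2,0.3],0],[[0,2,0.3],0],[[0,2,0.3],0],[[0,1,0.1],0],[[0,1,0.1],0],[[0,1,0.1],0],[[0,0,0],0]]'

```text
time: 12.77
tool_pos: [0.5559, 0.1987, 0.0735]
tcp_rot: [0.108, -3.14, 0.003]
wrist_force: [-0.6, -4.9, 3.0]
width: 0.201
```

```bash
python3 d.py; python3 look.py 9
```

```text
t 12.77 pos [555.9 198.7  73.5] hd 93.94 w 0.201 F [-0.6 -4.9  3. ] T [-0.94  0.1   0.03] q [ 0.3   0.25  1.93 -0.    0.96 -1.34]
tcp bin [-43.5   0.1] z 73.4865190743188
```

View pics/l9.png

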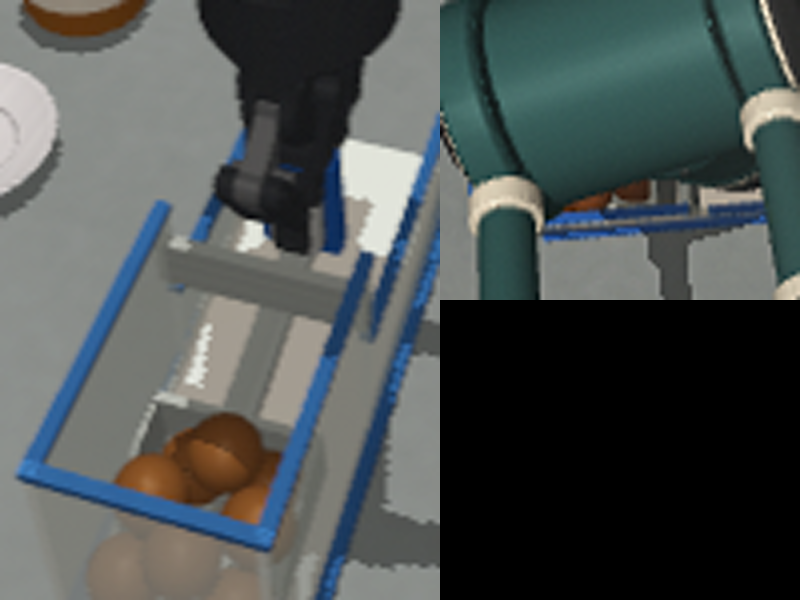

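```bash
python3 - <<'E'
import cv2
im=cv2.imread("pics/full_side9.png")[300:392,185:275]
cv2.imwrite("pics/z9.png",cv2.resize(cv2.convertScaleAbs(im,alpha=1.6,beta=-90),None,fx=6,fy=6,interpolation=2))
E
```

```text
(no output)
```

View pics/z9.png

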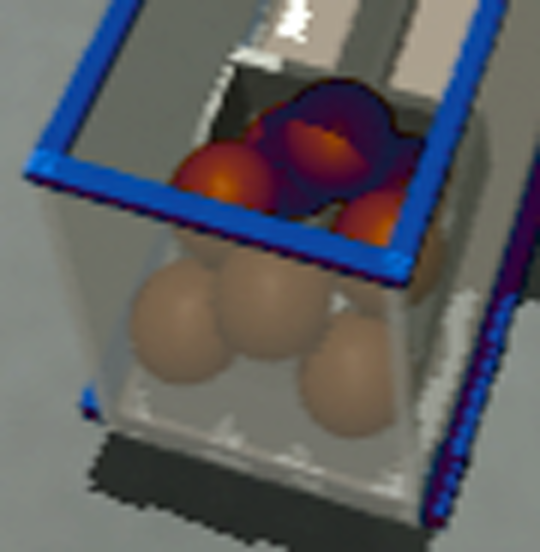

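Call:
drive_tool --steps '[[[0,1,0.1],0],[[0,1,0.1],0],[[0,1,0.2],0],[[0,1,0.1],0],[[0,0,0],0]]'

```text
time: 13.28
tool_pos: [0.556, 0.1993, 0.0736]
tcp_rot: [0.11, -3.139, 0.011]
wrist_force: [-0.8, -16.3, 8.8]
width: 0.198
```

```bash
python3 d.py; python3 look.py 10;python3 - <<'E'
import cv2
im=cv2.imread("pics/full_side10.png")[300:392,185:275]
cv2.imwrite("pics/z10.png",cv2.resize(im,None,fx=6,fy=6,interpolation=2))
E
```

```text
t 13.28 pos [556.  199.3  73.6] hd 94.0 w 0.198 F [ -0.8 -16.3   8.8] T [-2.87  0.08  0.01] q [ 0.31  0.25  1.93 -0.01  0.96 -1.33]
tcp bin [-42.8  -0.2] z 73.65470734063429
```

View pics/z10.png

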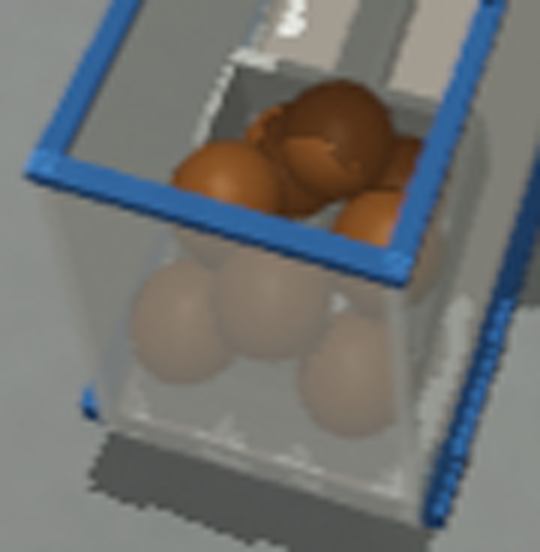

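Call:
drive_tool --steps '[[[0,-1.5,0],0],[[0,-1.5,-0.5],0],[[0,-0.7,-0.5],0]]' --jaw 0.18 --force 100

```text
time: 13.63
tool_pos: [0.5553, 0.1978, 0.073]
tcp_rot: [0.107, -3.138, 0.005]
wrist_force: [0.8, -4.4, -3.1]
width: 0.186
```

Call:
drive_tool --steps '[[[0,-1,-0.5],0],[[0,-0.5,-0.5],0],[[0,0,0],0]]' --jaw 0.165

```text
time: 13.88
tool_pos: [0.5547, 0.1963, 0.0733]
tcp_rot: [0.108, -3.137, 0.006]
wrist_force: [0.7, -6.4, -3.7]
width: 0.17
```

```bash
cat >> look.py <<'E'
im=cv2.imread(f"pics/full_side{k}.png")[270:392,185:285]
cv2.imwrite(f"pics/z{k}.png",cv2.resize(im,None,fx=5,fy=5,interpolation=2))
E
python3 d.py; python3 look.py 11
```

```text
t 13.88 pos [554.7 196.3  73.3] hd 93.94 w 0.17 F [ 0.7 -6.4 -3.7] T [-1.88 -0.17  0.05] q [ 0.3   0.25  1.93 -0.    0.96 -1.34]
tcp bin [-45.7   1.4] z 73.22300606777851
```

View pics/z11.png

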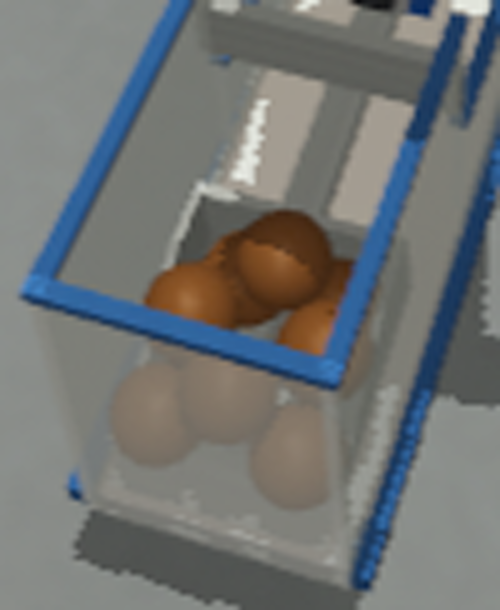

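Call:
drive_tool --steps '[[[0,-1,-1],0],[[0,-1,-1],0],[[0,0,0],0]]' --jaw 0.15

```text
time: 14.23
tool_pos: [0.5547, 0.1943, 0.0752]
tcp_rot: [0.108, -3.136, 0.006]
wrist_force: [-0.2, -6.4, -3.2]
width: 0.154
```

Call:
drive_tool --steps '[[[0,-1,-1],0],[[0,-0.5,-1],0],[[0,0,0],0]]' --jaw 0.12

```text
time: 14.48
tool_pos: [0.5543, 0.1913, 0.0766]
tcp_rot: [0.109, -3.135, 0.01]
wrist_force: [0.8, -10.0, -5.6]
width: 0.135
```

```bash
python3 d.py; python3 look.py 12
```

```text
t 14.48 pos [554.3 191.3  76.6] hd 93.99 w 0.135 F [  0.8 -10.   -5.6] T [-2.84 -0.2  -0.02] q [ 0.29  0.24  1.93 -0.01  0.97 -1.34]
tcp bin [-50.7   2.2] z 76.54469909231624
```

View pics/z12.png

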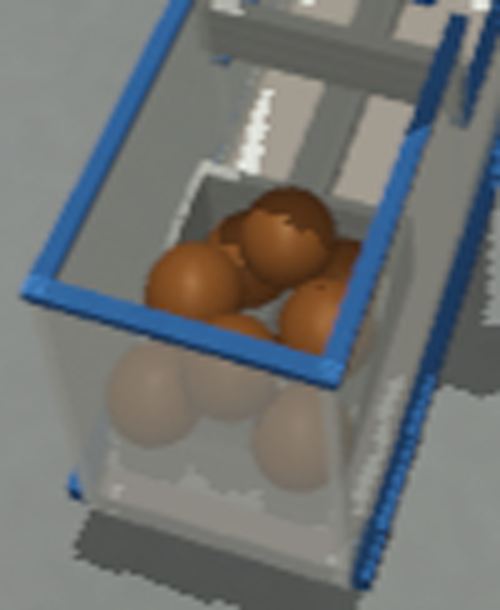

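Call:
drive_tool --steps '[[[0,-1,-1],0],[[0,-0.5,-2],0],[[0,0,-3],0],[[0,0,-3],0],[[0,0,-3],0],[[0,0,-2],0],[[0,0,-1],0],[[0,0,0],0]]' --force 120

```text
time: 15.25
tool_pos: [0.5547, 0.1906, 0.092]
tcp_rot: [0.109, -3.136, 0.008]
wrist_force: [0.4, -8.4, -3.6]
width: 0.135
```

```bash
python3 d.py; python3 look.py 13
```

```text
t 15.25 pos [554.7 190.6  92. ] hd 93.97 w 0.135 F [ 0.4 -8.4 -3.6] T [-2.23 -0.12  0.01] q [ 0.29  0.23  1.92 -0.    1.   -1.35]
tcp bin [-51.4   1.9] z 91.82305371590779
```

View pics/z13.png

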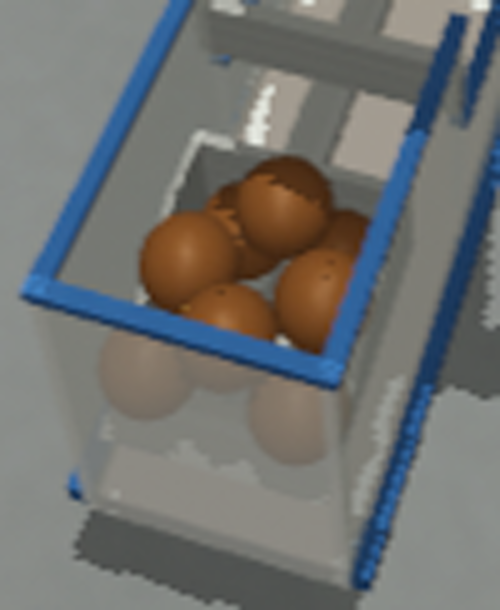

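View pics/full_side13.png

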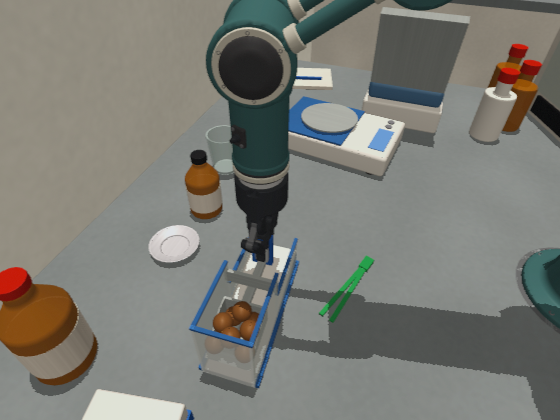

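```bash
python3 - <<'E'
from b import *
px=lambda U,V:((U+.5)/5-.5+185,(V+.5)/5-.5+270)
n=np.array([c,s,0])
def onx(cam,u,v,bx):
    O,d=ray(cam,u,v); k=(bx*1e-3-((O[:2]-o)@n[:2]))/(d@n); return O+d*k
for U,V in((200,135),(196,138),(380,185)):
    for bx in (33,35,37):
        p=onx("side",*px(U,V),bx); print(U,V,bx,tobin(p)[1],round(p[2]*1e3,1))
for nm,U,V in (("top",285,207),("bL",232,225),("bR",347,240),("mL",190,262),("mR",322,300),("fL",148,365),("fM",225,340),("fR",296,410)):
    print(nm,[(z,tobin(onz("side",*px(U,V),z*1e-3)).tolist()) for z in (65,75,85,92)])
E
```

```text
200 135 33 -36.2 73.9
200 135 35 -35.0 77.3
200 135 37 -33.9 80.7
196 138 33 -37.7 71.6
196 138 35 -36.6 75.0
196 138 37 -35.5 78.3
380 185 33 23.6 72.8
380 185 35 24.3 76.1
380 185 37 25.0 79.5
top [(65, [44.3, -4.0]), (75, [49.9, -1.3]), (85, [55.6, 1.4]), (92, [59.5, 3.3])]
bL [(65, [54.9, -17.4]), (75, [60.3, -14.5]), (85, [65.7, -11.5]), (92, [69.5, -9.5])]
bR [(65, [49.5, 18.2]), (75, [55.1, 20.5]), (85, [60.6, 22.7]), (92, [64.5, 24.3])]
mL [(65, [70.3, -25.0]), (75, [75.4, -21.9]), (85, [80.5, -18.8]), (92, [84.1, -16.7])]
mR [(65, [70.5, 17.6]), (75, [75.6, 19.8]), (85, [80.8, 22.1]), (92, [84.4, 23.7])]
fL [(65, [104.3, -23.9]), (75, [108.8, -20.9]), (85, [113.3, -17.8]), (92, [116.4, -15.7])]
fM [(65, [90.7, -5.4]), (75, [95.4, -2.7]), (85, [100.2, -0.0]), (92, [103.5, 1.9])]
fR [(65, [104.7, 21.9]), (75, [109.2, 24.1]), (85, [113.7, 26.2]), (92, [116.8, 27.8])]
```

Call:
drive_tool --steps '[[[0,-1,0],0],[[0,-2,0],0],[[0,-2,0],0],[[0,-2,0],0],[[0,-2,0],0],[[0,-2,0],0],[[0,-1,0],0],[[0,0,0],0]]'

```text
time: 16.02
tool_pos: [0.5572, 0.1813, 0.0939]
tcp_rot: [-0.107, 3.139, 0.0]
wrist_force: [0.2, -0.4, -2.9]
width: 0.13
```

```bash
python3 d.py; python3 look.py 14
```

```text
t 16.02 pos [557.2 181.3  93.9] hd 93.89 w 0.13 F [ 0.2 -0.4 -2.9] T [-0.39  0.01 -0.01] q [ 0.27  0.22  1.93  0.    0.99 -1.37]
tcp bin [-60.7  -0. ] z 93.887583198352
```

View pics/z14.png

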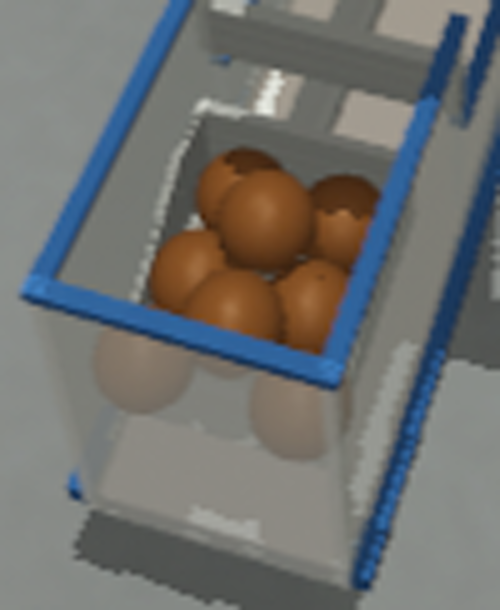

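```bash
cat > nuts.py <<'E'
import sys
from b import *
px=lambda U,V:((U+.5)/5-.5+185,(V+.5)/5-.5+270)
def go(L,zs):
    for nm,U,V in L: print(nm,[(z,tobin(onz("side",*px(U,V),z*1e-3)).tolist()) for z in zs])
n=np.array([c,s,0])
def onx(u,v,bx):
    O,d=ray("side",u,v); k=(bx*1e-3-((O[:2]-o)@n[:2]))/(d@n); return O+d*k
def rim(U,V,bx):
    p=onx(*px(U,V),bx); print("rim",tobin(p)[1],round(p[2]*1e3,1))
E
python3 - <<'E'
from nuts import *
rim(205,103,25.3);rim(395,155,25.3)
go([("bL",243,192),("bR",345,217),("top",267,220),("mL",190,273),("mR",318,305),("fM",234,318),("fL",142,368),("fR",292,413)],(60,70,80,85))
E
```

```text
rim -37.1 80.2
rim 26.0 79.0
bL [(60, [40.3, -19.9]), (70, [45.9, -16.9]), (80, [51.6, -14.0]), (85, [54.4, -12.5])]
bR [(60, [39.4, 13.9]), (70, [45.1, 16.2]), (80, [50.7, 18.5]), (85, [53.6, 19.7])]
top [(60, [47.4, -9.1]), (70, [52.9, -6.3]), (80, [58.4, -3.6]), (85, [61.2, -2.2])]
mL [(60, [71.1, -25.1]), (70, [76.2, -22.0]), (80, [81.3, -19.0]), (85, [83.8, -17.5])]
mR [(60, [69.8, 15.8]), (70, [74.9, 18.1]), (80, [80.0, 20.4]), (85, [82.6, 21.5])]
fM [(60, [81.0, -6.8]), (70, [85.9, -4.1]), (80, [90.8, -1.4]), (85, [93.2, -0.1])]
fL [(60, [103.4, -26.8]), (70, [107.9, -23.7]), (80, [112.4, -20.6]), (85, [114.6, -19.1])]
fR [(60, [103.6, 20.0]), (70, [108.1, 22.2]), (80, [112.5, 24.4]), (85, [114.8, 25.5])]
```

Call:
drive_tool --steps '[[[0,-1,0],0],[[0,-2,0],0],[[0,-2,0],0],[[0,-2,0],0],[[0,-2,0],0],[[2,0,0],0],[[-3,0,0],0],[[0,0,0],0]]'

```text
time: 16.78
tool_pos: [0.559, 0.1724, 0.0938]
tcp_rot: [-0.107, 3.14, -0.0]
wrist_force: [-0.3, -0.8, -2.3]
width: 0.132
```

```bash
python3 d.py; python3 look.py 15
```

```text
t 16.78 pos [559.  172.4  93.8] hd 93.9 w 0.132 F [-0.3 -0.8 -2.3] T [-0.45  0.04 -0.  ] q [ 0.26  0.22  1.93 -0.    0.99 -1.38]
tcp bin [-69.8  -1.1] z 93.74313900804785
```

View pics/z15.png

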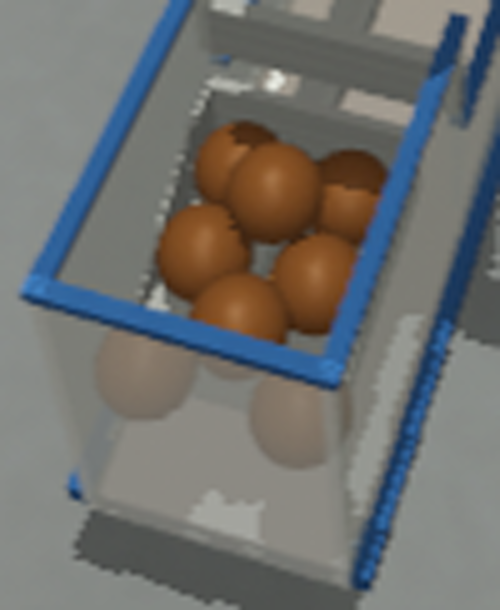

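```bash
python3 - <<'E'
from nuts import *
rim(212,82,16.2);rim(415,133,16.2)
go([("bL",238,165),("bR",352,193),("top",275,192),("mL",204,252),("mR",318,283),("fM",239,322),("fL",145,372),("fR",293,418)],(60,65,70,80,85))
E
```

```text
rim -38.5 78.4
rim 29.7 79.4
bL [(60, [31.6, -25.0]), (65, [34.5, -23.4]), (70, [37.4, -21.9]), (80, [43.2, -18.9]), (85, [46.1, -17.3])]
bR [(60, [30.7, 13.2]), (65, [33.6, 14.4]), (70, [36.5, 15.5]), (80, [42.4, 17.9]), (85, [45.3, 19.0])]
top [(60, [37.4, -10.2]), (65, [40.2, -8.8]), (70, [43.1, -7.4]), (80, [48.8, -4.7]), (85, [51.6, -3.3])]
mL [(60, [63.3, -23.7]), (65, [65.9, -22.2]), (70, [68.5, -20.7]), (80, [73.7, -17.6]), (85, [76.3, -16.1])]
mR [(60, [63.0, 13.4]), (65, [65.6, 14.6]), (70, [68.3, 15.7]), (80, [73.5, 18.0]), (85, [76.1, 19.2])]
fM [(60, [81.8, -4.9]), (65, [84.2, -3.6]), (70, [86.7, -2.2]), (80, [91.5, 0.4]), (85, [94.0, 1.8])]
fL [(60, [104.3, -25.5]), (65, [106.5, -23.9]), (70, [108.8, -22.4]), (80, [113.2, -19.3]), (85, [115.4, -17.8])]
fR [(60, [104.9, 20.8]), (65, [107.2, 21.9]), (70, [109.4, 23.0]), (80, [113.8, 25.1]), (85, [116.0, 26.2])]
```

Call:
drive_tool --steps '[[[0,0,0],0],[[-1,0,0],0],[[0,0,-2],0],[[0,0,-2],0],[[0,0,-1],0],[[0,0,0],0],[[0,0,0],0]]'

```text
time: 17.47
tool_pos: [0.5595, 0.1725, 0.0985]
tcp_rot: [0.107, -3.139, 0.0]
wrist_force: [-0.5, 0.4, -5.4]
width: 0.136
```

Call:
drive_tool --steps '[[[0,0,-1],0],[[0,0,0],0],[[0,0,0],0]]'

```text
time: 17.72
tool_pos: [0.5592, 0.1724, 0.0989]
tcp_rot: [0.107, -3.139, 0.001]
wrist_force: [1.7, 2.3, -10.6]
width: 0.135
```

Call:
drive_tool --steps '[[[0,0,-1],0],[[0,0,0],0],[[0,0,0],0]]'

```text
time: 17.97
tool_pos: [0.5588, 0.1724, 0.0994]
tcp_rot: [0.107, -3.138, 0.001]
wrist_force: [2.9, 3.7, -16.9]
width: 0.135
```

```bash
python3 d.py; python3 look.py 16
```

```text
t 17.97 pos [558.8 172.4  99.4] hd 93.9 w 0.135 F [  2.9   3.7 -16.9] T [-0.89 -0.54 -0.23] q [ 0.26  0.21  1.92  0.    1.01 -1.38]
tcp bin [-69.8  -1. ] z 99.48567068261488
```

View pics/z16.png

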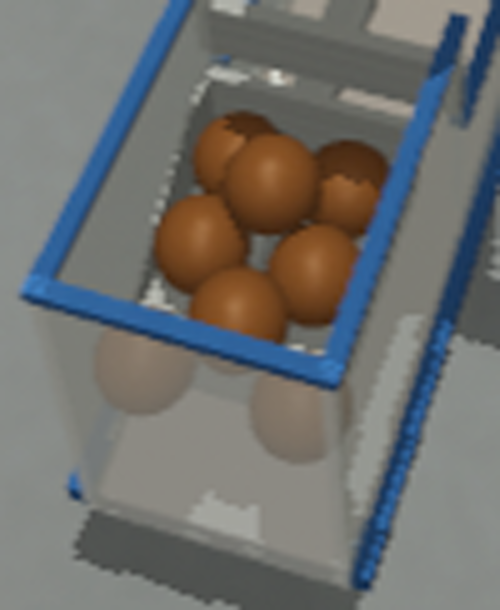

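Call:
drive_tool --steps '[[[0,0,2],0],[[1,0,2],0],[[0,0,1],0],[[0,0,0],0],[[0,0,0],0]]'

```text
time: 18.48
tool_pos: [0.5598, 0.1727, 0.0975]
tcp_rot: [-0.107, 3.137, 0.001]
wrist_force: [0.2, 0.6, -2.9]
width: 0.136
```

```bash
python3 d.py
```

```text
t 18.48 pos [559.8 172.7  97.5] hd 93.89 w 0.136 F [ 0.2  0.6 -2.9] T [-0.34  0.07  0.04] q [ 0.26  0.21  1.93  0.    1.   -1.38]
```

Call:
drive_tool --steps '[[[0,0,0.5],0],[[0,0,0],0],[[0,0,0],0],[[0,0,0],0]]'

```text
time: 18.82
tool_pos: [0.559, 0.1726, 0.0956]
tcp_rot: [-0.107, 3.139, 0.0]
wrist_force: [0.2, -0.9, -2.5]
width: 0.134
```

```bash
python3 d.py
```

```text
t 18.82 pos [559.  172.6  95.6] hd 93.9 w 0.134 F [ 0.2 -0.9 -2.5] T [-0.33 -0.01 -0.01] q [ 0.26  0.22  1.93  0.    1.   -1.38]
```

Good height. Draw back.

Call:
drive_tool --steps '[[[0,-1,0],0],[[0,-2,0],0],[[0,-3,0],0],[[0,-3,0],0],[[0,-3,0],0],[[0,-3,0],0],[[0,-3,0],0],[[0,-3,0],0]]'

```text
time: 19.48
tool_pos: [0.5602, 0.1512, 0.0953]
tcp_rot: [-0.107, 3.14, 0.0]
wrist_force: [-0.6, 0.1, -2.5]
width: 0.131
```

```bash
python3 d.py; python3 look.py 17
```

```text
t 19.48 pos [560.2 151.2  95.3] hd 93.9 w 0.131 F [-0.6  0.1 -2.5] T [-0.27 -0.03 -0.  ] q [ 0.22  0.21  1.94  0.    0.99 -1.42]
tcp bin [-91.3  -1. ] z 95.35458316216038
```

View pics/z17.png

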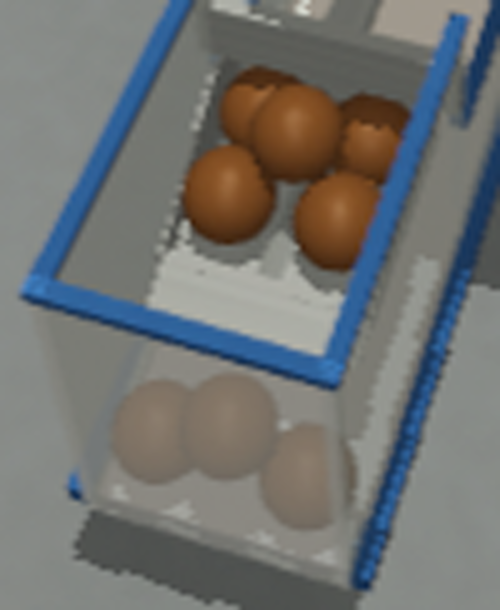

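Call:
drive_tool --steps '[[[0,-3,0],0],[[0,-3,0],0],[[0,-3,0],0],[[0,-3,0],0],[[0,-3,0],0],[[0,-3,0],0],[[0,-2,0],0],[[0,-1,0],0]]'

```text
time: 20.25
tool_pos: [0.5616, 0.1302, 0.0953]
tcp_rot: [-0.106, 3.14, -0.0]
wrist_force: [-0.0, -0.3, -3.0]
width: 0.137
```

```bash
python3 d.py; python3 look.py 18
```

```text
t 20.25 pos [561.6 130.2  95.3] hd 93.89 w 0.137 F [-0.  -0.3 -3. ] T [-0.2   0.    0.04] q [ 0.18  0.2   1.95 -0.    0.99 -1.45]
tcp bin [-112.   -1.] z 95.28858686010558
```

View pics/z18.png

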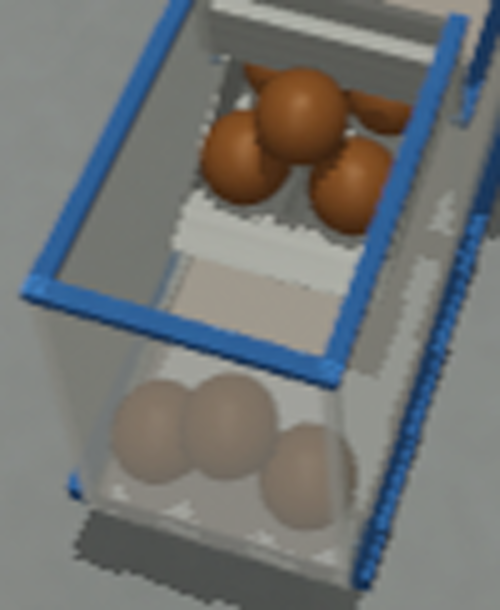

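Call:
drive_tool --steps '[[[0,-2,0],0],[[0,-2,0],0],[[0,-2,0],0],[[0,-2,0],0],[[0,-2,0],0],[[0,-2,0],0],[[0,-2,0],0],[[0,-2,0],0]]'

```text
time: 21.02
tool_pos: [0.5627, 0.1144, 0.0953]
tcp_rot: [-0.107, 3.14, 0.0]
wrist_force: [0.9, 0.1, -1.8]
width: 0.133
```

```bash
python3 d.py; python3 look.py 19
```

```text
t 21.02 pos [562.7 114.4  95.3] hd 93.9 w 0.133 F [ 0.9  0.1 -1.8] T [-0.22 -0.05 -0.02] q [ 0.16  0.2   1.95  0.    0.99 -1.48]
tcp bin [-128.1   -1. ] z 95.29785850946624
```

View pics/z19.png

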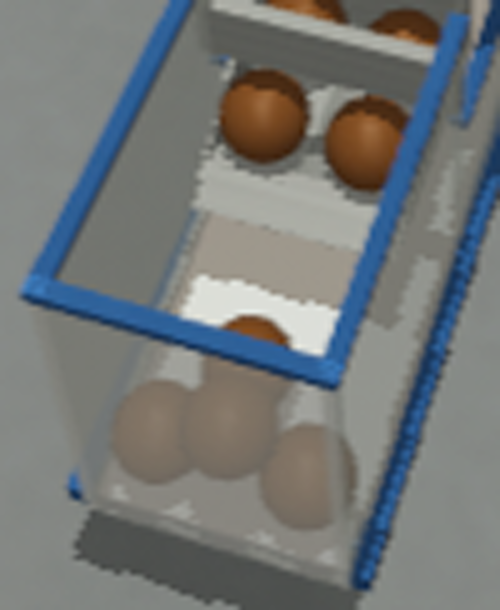

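Call:
drive_tool --steps '[[[0,-3,0],0],[[0,-5,0],0],[[0,-6,0],0],[[0,-6,0],0],[[0,-6,0],0],[[0,-6,0],0],[[0,-5,0],0],[[0,-3,0],0]]'

```text
time: 21.78
tool_pos: [0.5654, 0.0738, 0.0953]
tcp_rot: [-0.106, 3.14, -0.0]
wrist_force: [-0.4, 1.2, -1.8]
width: 0.137
```

Call:
drive_tool --steps '[[[0,-2,0],0],[[0,-1,0],0],[[0,0,0],0],[[0,0,0],0]]'

```text
time: 22.12
tool_pos: [0.5656, 0.0718, 0.0953]
tcp_rot: [-0.107, 3.14, 0.0]
wrist_force: [-0.6, 0.3, -2.1]
width: 0.135
```

```bash
python3 d.py; python3 look.py 20; python3 -c "
import cv2
im=cv2.imread('pics/full_side20.png')[190:390,180:330]
cv2.imwrite('pics/z20.png',cv2.resize(im,None,fx=3,fy=3,interpolation=2))"
```

```text
t 22.12 pos [565.6  71.8  95.3] hd 93.9 w 0.135 F [-0.6  0.3 -2.1] T [-0.22  0.03 -0.01] q [ 0.08  0.19  1.96  0.    0.99 -1.56]
tcp bin [-170.5   -1. ] z 95.28326857500142
```

View pics/z20.png

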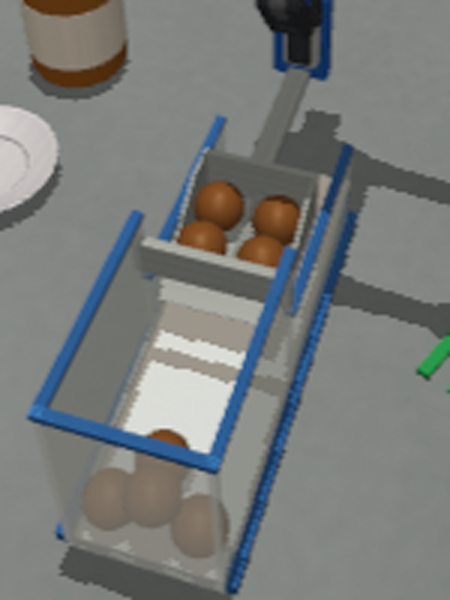

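Call:
drive_tool --steps '[[[0,-3,0],0],[[0,-5,0],0],[[0,-5,-2],0],[[0,-4,-4],0],[[0,-2,-7],0],[[0,0,-10],0],[[0,0,-12],0],[[0,0,-12],0]]'

```text
time: 22.88
tool_pos: [0.5672, 0.0527, 0.144]
tcp_rot: [-0.107, 3.139, 0.0]
wrist_force: [-0.6, -0.2, -1.7]
width: 0.134
```

Call:
drive_tool --steps '[[[0,0,-12],0],[[0,0,-10],0],[[0,-2,-7],1],[[0,-5,-4],2],[[0,-8,0],3],[[0,-10,0],3.5],[[0,-12,0],3.5],[[0,-12,0],3.5]]'

```text
time: 23.55
tool_pos: [0.5639, 0.0037, 0.1757]
tcp_rot: [0.35, 3.122, -0.0]
wrist_force: [-0.0, -0.2, -2.2]
width: 0.139
```

```bash
python3 d.py 450.6 -323.5 175 0; python3 look.py 21; python3 -c "
import cv2
im=cv2.imread('pics/full_side21.png')[120:320,180:380]
cv2.imwrite('pics/z21.png',cv2.resize(im,None,fx=3,fy=3,interpolation=2))"
```

```text
t 23.55 pos [563.9   3.7 175.7] hd 77.22 w 0.139 F [-0.  -0.2 -2.2] T [-0.26  0.06 -0.  ] q [-0.04  0.1   1.91 -0.    1.14 -1.39]
tool shift [  38.2 -344.1    0.7] twist 77.22
shift if twisted first [-327.2 -113.3    0.7]
tcp bin [-239.5    5.6] z 175.5674216286655
```

View pics/z21.png

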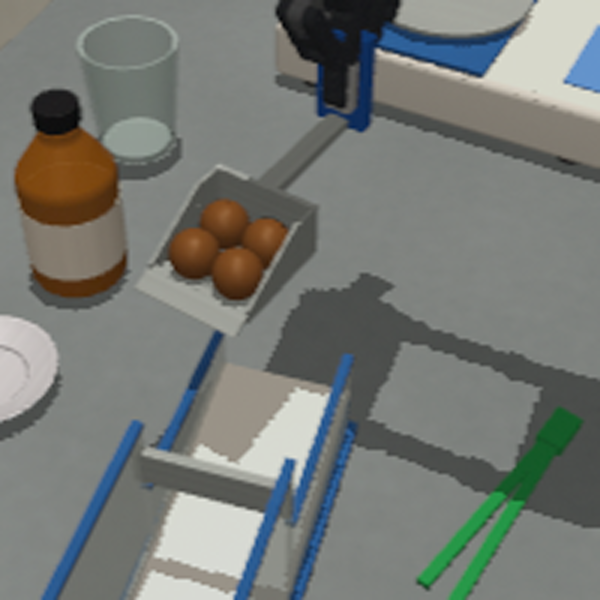

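Call:
drive_tool --steps '[[[1.6,-14,0],3.5],[[0.6,-15.7,0],3.5],[[0,-15.7,0],3.5],[[-1.2,-15.6,0],3.5],[[-2.2,-15.6,0],3.5],[[-3.1,-15.4,0],3.5],[[-4.1,-15.2,0],3.5],[[-5,-15,0],3.5]]'

```text
time: 24.32
tool_pos: [0.5238, -0.1136, 0.1755]
tcp_rot: [-1.092, -2.946, -0.001]
wrist_force: [-0.1, -0.6, -2.3]
width: 0.134
```

Call:
drive_tool --steps '[[[-5.9,-14.6,0],3.5],[[-6.8,-14.2,0],3.5],[[-7.7,-13.8,0],3.5],[[-8.5,-13.2,0],3.5],[[-9.3,-12.7,0],3.5],[[-10,-12,0],3.5],[[-10.8,-11.5,0],3.5],[[-10,-10,0],3]]'

```text
time: 24.98
tool_pos: [0.4842, -0.2316, 0.1755]
tcp_rot: [-1.761, -2.601, -0.001]
wrist_force: [-0.2, -0.2, -3.1]
width: 0.134
```

```bash
python3 d.py 450.6 -323.5 175 0
```

```text
t 24.98 pos [ 484.2 -231.6  175.5] hd 21.8 w 0.134 F [-0.2 -0.2 -3.1] T [-0.07  0.18  0.05] q [-0.49  0.05  1.96  0.    1.14 -0.87]
tool shift [-72.9 -65.4   0.4] twist 21.8
shift if twisted first [-91.9 -33.6   0.5]
```

Call:
drive_tool --steps '[[[-11,-9,0],3],[[-11.5,-8,0],3],[[-12,-7.5,0],3],[[-12,-6,0],3],[[-12,-5,0],3],[[-9,-3,0],2],[[-6,-1,0],1.5],[[-3,0,0],1]]'

```text
time: 25.65
tool_pos: [0.4642, -0.3165, 0.1753]
tcp_rot: [-2.176, -2.266, -0.0]
wrist_force: [1.2, -0.2, -2.9]
width: 0.137
```

Call:
drive_tool --steps '[[[0,0,0],0],[[0,0,0],0],[[0,0,0],0],[[0,0,0],0],[[0,0,0],0]]'

```text
time: 26.07
tool_pos: [0.4642, -0.3155, 0.1753]
tcp_rot: [-2.173, -2.268, -0.0]
wrist_force: [-0.3, 0.7, -2.7]
width: 0.136
```

```bash
python3 d.py 450.6 -323.5 135 0; python3 look.py 22; python3 - <<'E'
from h import *
h=R.from_rotvec(bot.read_state()["tcp_rot"]).as_matrix();p=bot.read_state()["tool_pos"]+.1224*h[:,1];print("bowl",p,"to pan",np.array([.573,-.3235])-p[:2])
E
```

```text
t 26.07 pos [ 464.2 -315.5  175.3] hd 2.45 w 0.136 F [-0.3  0.7 -2.7] T [-0.04  0.17 -0.04] q [-0.64  0.09  1.91  0.    1.14 -0.68]
tool shift [ -7.4 -13.9  40.3] twist 2.45
shift if twisted first [ -8.  -13.6  40.3]
tcp bin [-550.4  126.5] z 175.28776094752916
bowl [ 0.58647458 -0.31053972  0.17528963] to pan [-0.01347458 -0.01296028]
```

View pics/full_side22.png

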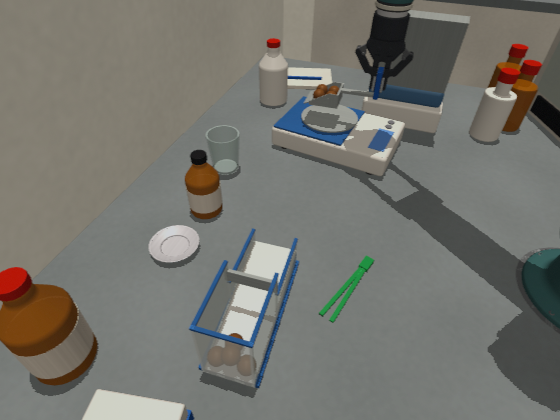

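View pics/full_top22.png

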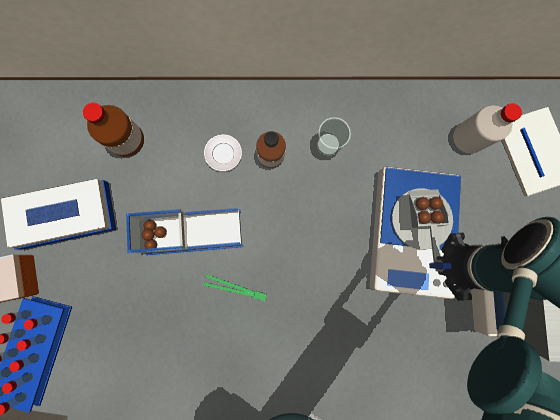

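Call:
drive_tool --steps '[[[-4,-4,2],0],[[-5,-6,6],0],[[-4,-4,9],0],[[0,0,10],0],[[0,0,9],0],[[0,0,6],0],[[0,0,4],0],[[0,0,2],0]]'

```text
time: 26.83
tool_pos: [0.4502, -0.3291, 0.1259]
tcp_rot: [-2.173, -2.266, 0.0]
wrist_force: [-0.4, 1.0, -1.8]
width: 0.133
```

Call:
drive_tool --steps '[[[0,0,0],0],[[0,0,0],0],[[0,0,0],0],[[0,0,0],0],[[0,0,0],0]]'

```text
time: 27.25
tool_pos: [0.451, -0.3298, 0.1279]
tcp_rot: [2.174, 2.267, 0.0]
wrist_force: [1.1, -0.2, -2.4]
width: 0.129
```

```bash
python3 d.py 450.6 -323.5 123 2.4; python3 look.py 23; python3 - <<'E'
from h import *
h=R.from_rotvec(bot.read_state()["tcp_rot"]).as_matrix();p=bot.read_state()["tool_pos"]+.1224*h[:,1];print("bowl",p,"to pan",np.array([.573,-.3235])-p[:2])
a=cv2.imread('pics/full_side23.png')[60:180,260:420];b=cv2.imread('pics/full_top23.png')[160:310,360:480]
o=np.zeros((600,800,3),np.uint8);o[:360,:480]=cv2.resize(a,None,fx=3,fy=3,interpolation=2);o[:375,480:780]=cv2.resize(b,None,fx=2.5,fy=2.5,interpolation=2);cv2.imwrite('pics/z23.png',o)
E
```

```text
t 27.25 pos [ 451.  -329.8  127.9] hd 2.41 w 0.129 F [ 1.1 -0.2 -2.4] T [ 0.01  0.24 -0.01] q [-0.68  0.13  1.96  0.    1.05 -0.72]
tool shift [ 6.4 -0.2  4.8] twist 0.01
shift if twisted first [ 6.4 -0.2  4.9]
tcp bin [-563.5  140.8] z 127.66067419522007
bowl [ 0.5731783  -0.32459814  0.12772055] to pan [-0.0001783   0.00109814]
```

View pics/z23.png

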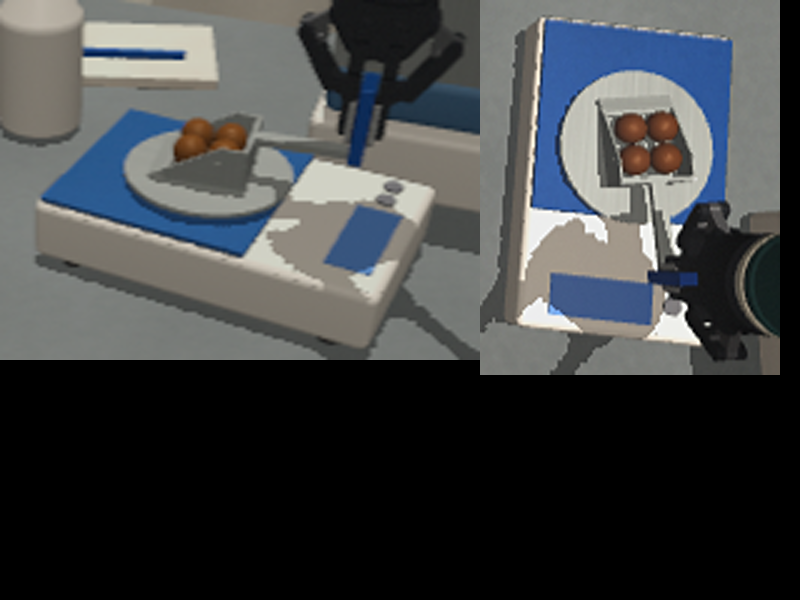

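Call:
drive_tool --steps '[[[0,0,1],0],[[0,0,1],0],[[0,0,1],0],[[0,0,0],0],[[0,0,0],0],[[0,0,0],0]]'

```text
time: 27.85
tool_pos: [0.4506, -0.3296, 0.1242]
tcp_rot: [-2.174, -2.267, 0.0]
wrist_force: [0.6, 0.2, -1.9]
width: 0.131
```

Call:
drive_tool --steps '[[[0,0,1],0],[[0,0,0],0],[[0,0,0],0]]'

```text
time: 28.1
tool_pos: [0.4509, -0.3298, 0.1236]
tcp_rot: [2.174, 2.267, 0.0]
wrist_force: [-0.7, 0.2, 0.3]
width: 0.129
```

Call:
drive_tool --steps '[[[0,0,1],0],[[0,0,0],0],[[0,0,0],0]]'

```text
time: 28.35
tool_pos: [0.451, -0.3299, 0.1227]
tcp_rot: [2.174, 2.267, 0.0]
wrist_force: [-0.7, -0.2, 1.2]
width: 0.134
```

Call:
drive_tool --steps '[[[0,0,0],0],[[0,0,0],0]]' --jaw 0.16 --force 20

```text
time: 28.52
tool_pos: [0.4508, -0.3297, 0.1223]
tcp_rot: [2.174, 2.267, 0.0]
wrist_force: [0.2, -0.1, 0.7]
width: 0.161
```

Call:
drive_tool --steps '[[[0,0,0],0],[[0,0,0],0],[[0,0,0],0],[[0,0,0],0]]' --jaw 0.6

```text
time: 28.85
tool_pos: [0.4507, -0.3296, 0.1222]
tcp_rot: [-2.174, -2.268, 0.0]
wrist_force: [0.3, 0.0, 0.9]
width: 0.6
```

```bash
python3 d.py; python3 look.py 24; python3 - <<'E'
from h import *
a=cv2.imread('pics/full_side24.png')[60:180,260:420];b=cv2.imread('pics/full_top24.png')[160:310,360:480]
o=np.zeros((600,800,3),np.uint8);o[:360,:480]=cv2.resize(a,None,fx=3,fy=3,interpolation=2);o[:375,480:780]=cv2.resize(b,None,fx=2.5,fy=2.5,interpolation=2);cv2.imwrite('pics/z24.png',o)
E
```

```text
t 28.85 pos [ 450.7 -329.6  122.2] hd 2.4 w 0.6 F [0.3 0.  0.9] T [-0.04  0.01 -0.06] q [-0.68  0.14  1.96 -0.    1.04 -0.72]
tcp bin [-563.3  140.9] z 122.2849131266327
```

View pics/z24.png

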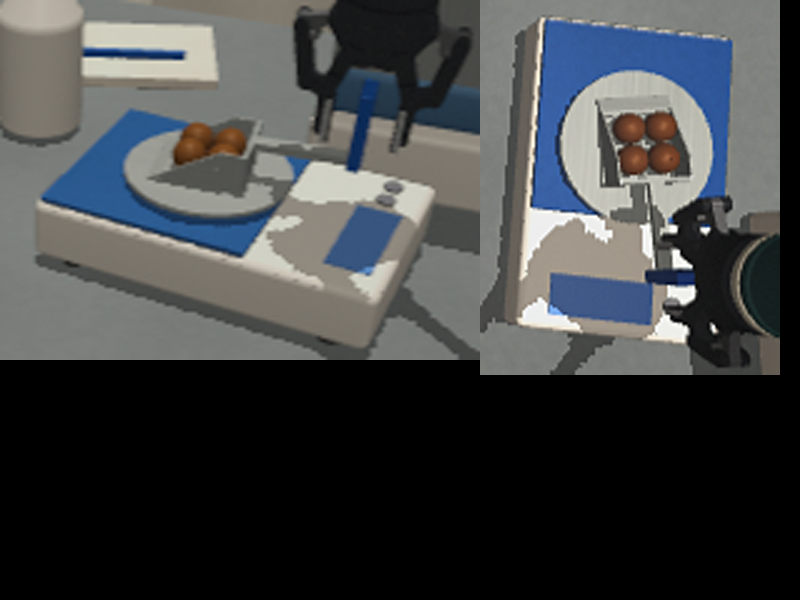

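Call:
drive_tool --steps '[[[0,0,-5],0],[[0,0,-12],0],[[0,0,-20],0],[[0,0,-25],0],[[0,0,-25],0],[[0,0,-15],0],[[0,0,-5],0],[[0,0,0],0]]'

```text
time: 29.62
tool_pos: [0.4518, -0.3306, 0.2323]
tcp_rot: [2.171, 2.264, 0.001]
wrist_force: [-0.0, -0.7, -0.3]
width: 0.6
```

Call:
drive_tool --steps '[[[0,-20,-10],0],[[0,-30,0],0],[[0,-20,0],0],[[0,0,0],0],[[0,0,0],0],[[0,0,0],0],[[0,0,0],0]]'

```text
time: 30.2
tool_pos: [0.3812, -0.3324, 0.2387]
tcp_rot: [-2.173, -2.267, -0.0]
wrist_force: [-0.2, 0.1, -0.5]
width: 0.602
```

```bash
python3 d.py; python3 look.py 25; python3 - <<'E'
from h import *
a=cv2.imread('pics/full_side25.png')[60:180,260:420];b=cv2.imread('pics/full_top25.png')[160:310,360:480]
o=np.zeros((600,800,3),np.uint8);o[:360,:480]=cv2.resize(a,None,fx=3,fy=3,interpolation=2);o[:375,480:780]=cv2.resize(b,None,fx=2.5,fy=2.5,interpolation=2)
o[380:600,:300]=cv2.resize(cv2.imread('pics/full_top25.png')[195:265,115:250],(300,220));cv2.imwrite('pics/z25.png',o)
E
```

```text
t 30.2 pos [ 381.2 -332.4  238.7] hd 2.42 w 0.602 F [-0.2  0.1 -0.5] T [ 0.    0.01 -0.04] q [-0.77 -0.06  1.95  0.    1.26 -0.81]
tcp bin [-561.4  210.3] z 238.88564606759095
```

View pics/z25.png

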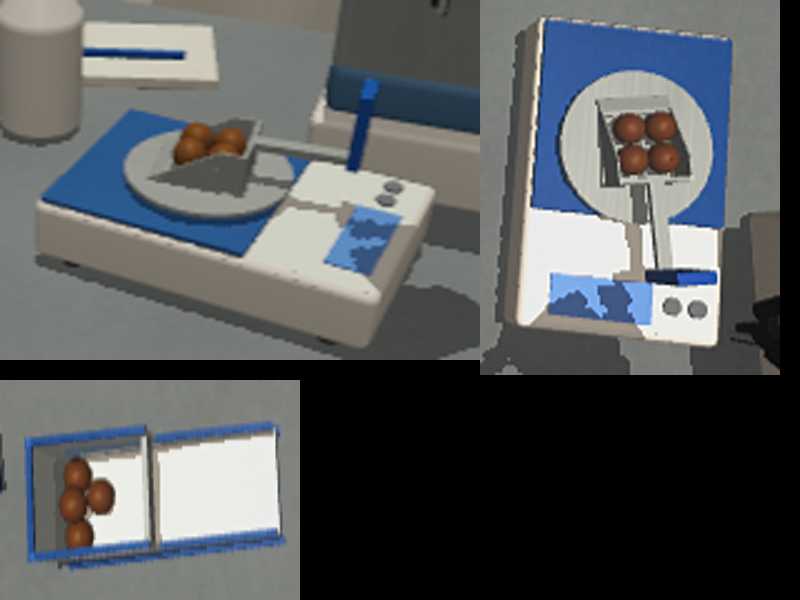

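```bash
python3 - <<'E'
from h import *
p=[onz("top",360+(U-480)/2.5,160+V/2.5,.095) for U,V in((629,128),(661,126),(634,159),(664,158))]
print(np.round(np.mean(p,0)*1e3), "pan 573 -323.5")
print(bot.finish_job())
E
```

```text
[ 574. -328.   95.] pan 573 -323.5
the job is handed in; nothing more can be done
None
```

The job is done and handed in at about 30 s of the 72 s allowed. No verdict is reported, so the result rests on my own checks.

**What I did**
- **Scooping:** the tool cannot tilt, so I let the scoop lie on the sloping floor with the jaws as a loose cage round the tab. I pushed it under the nuts to the far wall, where the push force reached about 16 N. Closing the jaws then levelled it.
- **Heaped measure:** I lifted it and drew back about 20 mm until the nuts dropped into the four places, with two more riding on top.
- **Strike-off:** I raised the neck until it touched the bar to find its height, lowered by about 2.5 mm and drew the level bowl back underneath. Four nuts stayed in the bowl.
- **Placing:** I carried the scoop to the pan, set it down, let go and backed the arm away.

**What the last checks showed**
- The last pictures show the scoop standing on the pan with four nuts two by two and none above the rim. The other four nuts lie in the bin behind the bar.
- The centre of the four nuts in the bowl is about 5 mm from the pan's centre (limit 30 mm).
- I did not measure the beaker, bottle, dish and tweezers again after letting go. In a full picture taken just before the scoop was set down they looked unmoved.
- The wrist force at the end was near zero.

**One disagreement:** while the scoop was in the bin, the camera put its rim about 4 mm lower than the touch against the bar did. I relied on the touch, and contact with the pan at the expected height agreed with it.

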